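# Put the rinsed beaker on the free drying peg

### The arm

A 7-joint arm with a two-finger parallel gripper is mounted at the origin on a cart in front of the work surface, level with it; the furniture and walls round the work are solid. World frame = base frame: x ahead of the robot, y to its left, z up, the work surface at z = 0. Lengths are in m, angles in rad, forces in N, time in s.
With the tool pointing down it reaches from about 0.425 to 0.925 m from the base axis. Payload 6.8 kg.
Tool frame: the origin (TCP) lies at the very end of the fingers, on their centre line; the grasp point (between the pads) lies r.grasp_offset behind it (r.grasp_offset is the distance from the TCP to the grasp point, in m); z points along the fingers, y is the direction in which the jaws open and shut (so a half turn about z gives the same grasp; the last joint's range is limited). The gripper opens to 85 mm and grips with 20 to 120 N. Pads are 22 mm wide; open, the fingers measure 114 mm over their backs; the gripper's body (76 mm by 85 mm) begins 54 mm behind the grasp point. The pads swing forward as they close: fully open they stand 13 mm farther back than shut.
Start: joints at [1.017, 0.477, 0.022, 1.555, -0.011, 1.109, -0.083], TCP at [0.291, -0.609, 0.231] pointing down, gripper open.
Joint ranges: [-2.96, 2.96], [-0.34, 2.1], [-1.41, 1.46], [0.24, 2.44], [-1.37, 4.51], [0.17, 1.92], [-2.96, 2.96]. Speed limits (rad/s): [2.39, 2.39, 3.14, 3.14, 3.14, 3.14, 3.14].

### API

Orientations are given as a rotation vector (axis times angle).
In Python, from bench import r gives the robot as it stands.
- The arm moves only by the shell command python3 -m jog 'ROWS' [FORCE]. ROWS is JSON, one flat list of numbers, 7 for each row, row after row: the turn, a rotation vector about the tool's x, y, z normalised to -1 to 1, where 1 is 180 degrees, then the shift along the tool's x, y, z normalised to -1 to 1, where 1 is 200 mm, then the opening, from 0 (shut) to 1 (fully open). In form: [wx, wy, wz, x, y, z, hand, wx, wy, wz, x, y, z, hand, ...]. A call has 1 to 12 rows; each row is the pose to reach, as a shift and turn from the pose measured when the call began, along the tool's axes at that moment, turning the shorter way round; what a row does not reach only later rows make up. A row lasts 1/10 s, in which the tool goes at most 50 mm and 8.59 degrees, less where a joint would pass 70% of its speed; a pose out of reach is approached as far as the arm can. A call with a number of a shift or a turn outside -1 to 1 is refused whole. A call with a gripper value outside its range is refused whole. The fingers move at their own pace and stop on an object; FORCE is the grip in N (left out, the last holds). Time passes only in rows, so rows that repeat a pose let the fingers close. It gives the time, the measured TCP pose, the force and the opening at its end, in the units of the state.
- r.get_obs(): the state, without advancing time (a new reading comes with each control period).
- r.grab_frame(name): name is "scene" or "side" or "wrist"; returns the picture (480x640x3 uint8, red, green, blue); there is no depth.
- r.calibration(name): a dict with "K" (3x3 intrinsics, pixels), "origin" and "rotation" of the camera in the world; the wrist camera has in their place "T_tool_cam" (4x4, takes a point from camera to tool coordinates, whose origin is the TCP and whose axes are the flange's). Camera axes: x right, y up, looking along -z (the intrinsics and any distortion apply to the point x, -y, -z); pixel columns grow to the right and rows downward; lengths in m; the calibration is good to about 2 mm. The wrist camera is an equidistant fisheye: a pixel r from the principal point sees the ray r / f radians off the axis. A picture is of the moment at which its call begins: read the wrist's pose just before it. calibration takes no time and is no camera call.
- r.hand_in(): hands the job in, once; it reports no verdict.
The state is a dict: "clock": time; "joints": joint angles; "qvel": joint speeds; "tau": joint torques, N m; "tcp_pos": TCP position; "orientation": TCP orientation; "contact_force": force on the tool from outside, world axes, zero at the start; "moment": the same for the moment, N m; "grip_width": finger opening in m.
Only numpy, scipy, OpenCV 4.12 (cv2) and the standard library are available. Lean on these libraries where they do the work, as an engineer would, in place of code of your own. Each camera call takes 0.05 s, during which the arm holds its last target.

### The job

The rinsed glass beaker lying on its side in the sloping draining cradle has to dry. Take it out, turn it upside down and lower it mouth down over the peg of the empty drying stand, holding it until its rim is down on the stand's ribs or just above them, then let go so that it stands there bottom up. Leave the other beaker, which is already drying on its own peg, where it is.

Things in the scene. Friction and masses are not known exactly. Their poses are not given: they have to be found in the camera images.
- beaker: clear glass beaker, 50 mm outside, 42 mm clear inside, 67 mm tall, about 50 g. Origin: centre of its closed bottom's outside; z axis along its centre line to the open mouth (rim at z = 67 mm). It starts lying in the cradle, mouth to the robot's left and about 13 degrees below level, middle of its centre line 74 mm above the counter; its sides are free to grip across the diameter.
- cradle: fixed cradle: white base 100 x 44 x 6 mm, two steel rails (36 mm over both, narrower than the beaker) sloping 15 degrees down along its y axis, ends turned up 11 mm in front of the rim's lower edge: lift the beaker upwards out of it. Origin: centre of the underside; y: level direction the mouth points to; z up.
- free_stand: empty fixed drying stand: round blue dish 100 mm across, upright white peg 18 mm thick (foot 26 mm), its orange rounded tip 66 mm above the counter. Six ribs round the peg, tops 11 mm above the counter, carry the beaker's rim; its bottom is then 78 mm up, clear of the tip. Origin: centre of the underside, on the peg's axis; z up. An identical stand holds the other beaker.
- second_beaker: identical beaker already standing mouth down over the peg of the other, identical blue stand; to be left alone. Origin: centre of its closed bottom, now its top, 78 mm above the counter; its z axis points down. Behind both stands a wall rises at the back of the counter, about 0.8 m ahead of the robot's base.
There are look-alikes about, which are no part of the job. Leave any yellow look-alike of the free_stand alone.

How it is judged:
By the outcome, as a careful person would: the job done as asked, in the order asked, and still so for the second after the job is handed in, with the robot touching nothing.
It also fails if it takes over 40 s, if anything falls off the work surface, if the arm or the gripper's body presses on something with over 40 N, if the wrist force passes 120 N, or if a joint passes its speed limit or range.

## Working session

There is one attempt and no reset: what is moved stays moved. The work goes in short steps, Python scripts to look and compute and a shell command to move; the robot and the scene stay as the last step left them, time stands still between calls to the robot, and variables do not carry over. Pictures are saved under pics/ and viewed, and the job is handed in when it is done.

```bash
mkdir -p pics; ls; python3 - <<'E'
from bench import r
import cv2
o=r.get_obs();print(o, r.grasp_offset)
for n in ("scene","side","wrist"):
    c=r.calibration(n);print(n,c)
    cv2.imwrite(f"pics/{n}0.png",r.grab_frame(n)[:,:,::-1])
E
```

```text
pics
{'clock': 0.0, 'joints': array([ 1.01692027,  0.47781779,  0.02229693,  1.55644598, -0.0115217 ,
        1.10928468, -0.0831027 ]), 'qvel': array([ 0.0003097 , -0.00080642, -0.00029977, -0.00032236, -0.00281831,
       -0.00013466,  0.00168844]), 'tau': array([-1.16843054e-03, -5.96455336e+01,  1.60766646e+00, -2.81191581e+01,
        1.24868233e-02,  9.49292618e-03, -2.50317373e-05]), 'tcp_pos': array([ 0.29079507, -0.60849816,  0.23031532]), 'orientation': array([-3.06214698e+00, -6.94123495e-01,  7.83057592e-04]), 'contact_force': array([-0.50563737, -0.37021558,  0.86443663]), 'moment': array([-0.03281803, -0.06356701,  0.03648293]), 'grip_width': 0.08524612730724972} 0.0187
scene {'K': array([[437.5466622 ,   0.        , 322.30454545],
       [  0.        , 437.5466622 , 239.76210155],
       [  0.        ,   0.        ,   1.        ]]), 'origin': array([-0.01118463,  0.28071038,  0.60283692]), 'rotation': array([ 0.56565582, -0.90904121, -1.87426129])}
side {'K': array([[539.54104954,   0.        , 327.58105132],
       [  0.        , 539.54104954, 244.52982998],
       [  0.        ,   0.        ,   1.        ]]), 'origin': array([0.16323481, 1.01635695, 0.68976905]), 'rotation': array([ 0.28854733, -1.44152024, -2.38233522])}
wrist {'K': array([[371.64829954,   0.        , 320.61590379],
       [  0.        , 371.64829954, 238.93152651],
       [  0.        ,   0.        ,   1.        ]]), 'T_tool_cam': array([[-1.32069693e-03,  9.57580548e-01,  2.88162715e-01,
         7.25809765e-02],
       [ 9.99999010e-01,  1.40468513e-03, -8.46866354e-05,
        -3.43075285e-04],
       [-4.85872155e-04,  2.88162318e-01, -9.57581455e-01,
        -1.42680643e-01],
       [ 0.00000000e+00,  0.00000000e+00,  0.00000000e+00,
         1.00000000e+00]])}
```

View pics/scene0.png

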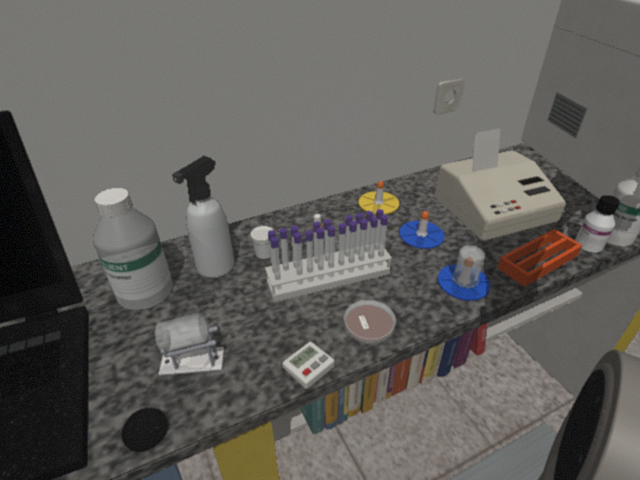

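View pics/side0.png

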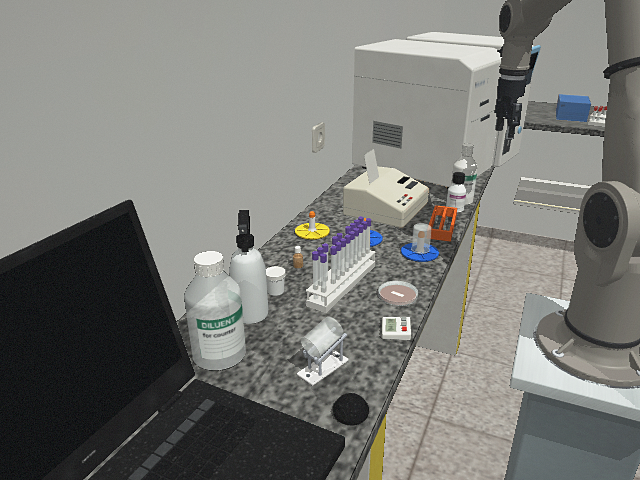

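View pics/wrist0.png

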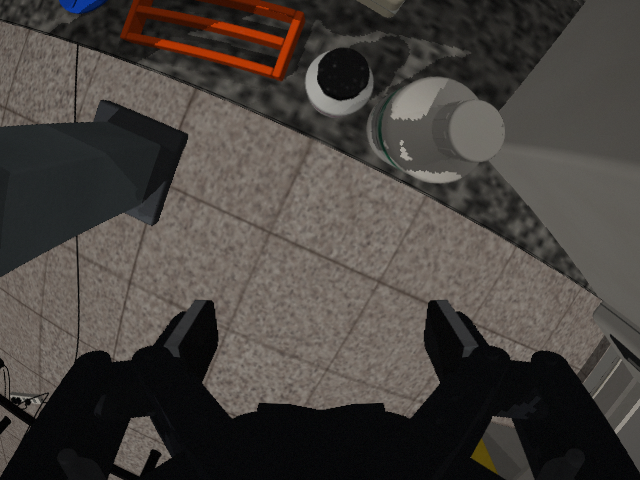

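Scene view: the cradle with the beaker is at about (190,345). The free blue stand is at (422,233) with its tip at (424,215), and the second beaker is at (465,275). In the side view the tube rack mostly hides the free stand at (371,238).

```bash
cat > h.py <<'E'
from bench import r
import numpy as np, cv2
from scipy.spatial.transform import Rotation as R
def pose(o=None):
    o=o or r.get_obs(); T=np.eye(4);T[:3,:3]=R.from_rotvec(o['orientation']).as_matrix();T[:3,3]=o['tcp_pos'];return T
def cam(n,T=None):
    c=r.calibration(n);M=np.eye(4)
    if n=='wrist': M=(pose() if T is None else T)@c['T_tool_cam']
    else: M[:3,:3]=R.from_rotvec(c['rotation']).as_matrix();M[:3,3]=c['origin']
    return c['K'],M
def ray(n,u,v,T=None):
    K,M=cam(n,T);x=(u-K[0,2])/K[0,0];y=(v-K[1,2])/K[1,1]
    if n=='wrist':
        t=np.hypot(x,y);s=np.sin(t)/t if t>1e-9 else 1;d=np.array([x*s,-y*s,-np.cos(t)])
    else: d=np.array([x,-y,-1.])
    d=M[:3,:3]@d;return M[:3,3],d/np.linalg.norm(d)
def plane(n,u,v,z,T=None):
    o,d=ray(n,u,v,T);return o+d*(z-o[2])/d[2]
def proj(n,P,T=None):
    K,M=cam(n,T);p=M[:3,:3].T@(np.array(P)-M[:3,3]);x,y,z=p[0],-p[1],-p[2]
    if n=='wrist':
        q=np.hypot(x,y);t=np.arctan2(q,z);x,y=x/q*t,y/q*t
    else: x,y=x/z,y/z
    return np.array([K[0,0]*x+K[0,2],K[1,1]*y+K[1,2]])
def tri(*rays):
    A=np.zeros((3,3));b=np.zeros(3)
    for o,d in rays:
        P=np.eye(3)-np.outer(d,d);A+=P;b+=P@o
    x=np.linalg.solve(A,b);return x,[np.linalg.norm((np.eye(3)-np.outer(d,d))@(x-o))*1e3 for o,d in rays]
def snap(n,name):
    T=pose();im=r.grab_frame(n);cv2.imwrite(f'pics/{name}.png',im[:,:,::-1]);return im,T
E
python3 - <<'E'
from h import *
import cv2
s=cv2.imread('pics/scene0.png');d=cv2.imread('pics/side0.png')
cv2.imwrite('pics/c1.png',cv2.resize(s[290:390,130:250],None,fx=6,fy=6,interpolation=2))
cv2.imwrite('pics/c2.png',cv2.resize(d[300:400,280:370],None,fx=6,fy=6,interpolation=2))
cv2.imwrite('pics/c3.png',cv2.resize(s[170:310,350:500],None,fx=5,fy=4.2,interpolation=2))
for n,u,v,z in [('scene',422,235,.005),('scene',424,215,.062),('scene',463,283,.005),('scene',190,361,0.006),('scene',379,203,.005),('side',322,369,.006)]: print(n,u,v,plane(n,u,v,z).round(3))
E
```

```text
scene 422 235 [ 0.585 -0.266  0.005]
scene 424 215 [ 0.584 -0.26   0.062]
scene 463 283 [ 0.423 -0.243  0.005]
scene 190 361 [0.48  0.279 0.006]
scene 379 203 [ 0.739 -0.25   0.005]
side 322 369 [0.481 0.286 0.006]
```

View pics/c1.png

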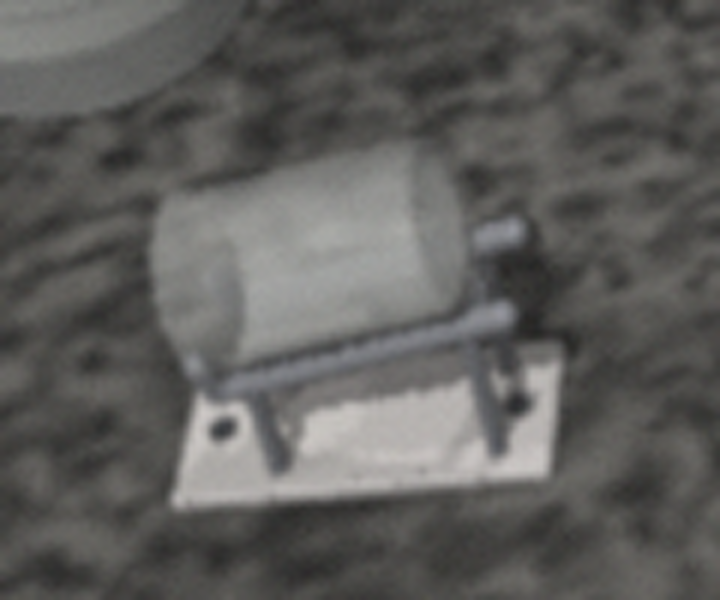

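View pics/c2.png

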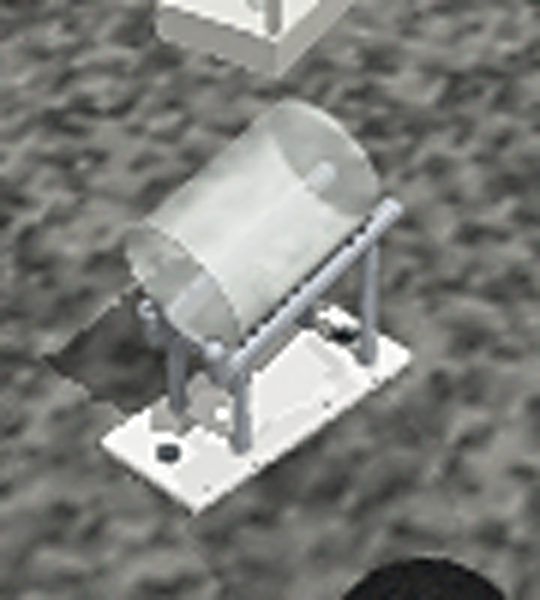

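View pics/c3.png

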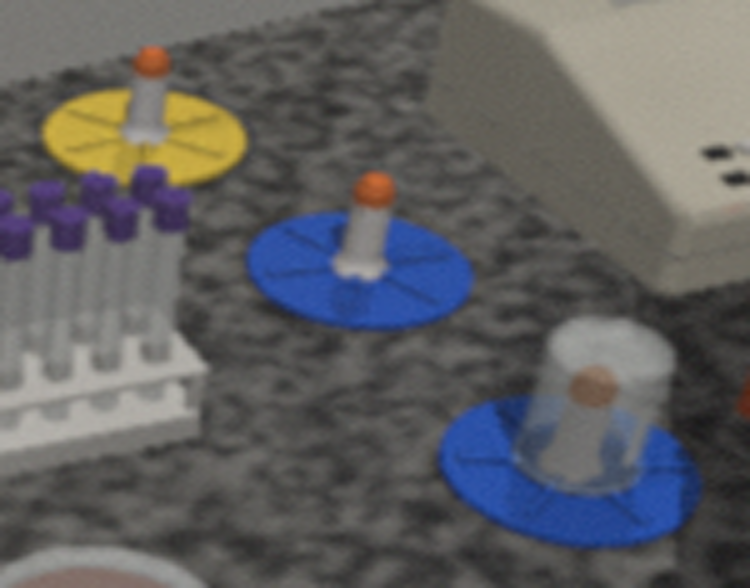

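```bash
python3 - <<'E'
from h import *
S=lambda x,y:ray('scene',130+x/6,290+y/6)
D=lambda x,y:ray('side',280+x/6,300+y/6)
m,e1=tri(S(198,278),D(185,290));b,e2=tri(S(437,222),D(325,148))
print('mouth',m.round(4),e1,'bottom',b.round(4),e2,'len',np.linalg.norm(m-b))
a=(m-b)/np.linalg.norm(m-b);print(a, np.degrees(np.arcsin(a[2])),np.degrees(np.arctan2(-a[0],a[1])),(m+b)/2)
for n,l in (('scene',[(175,507),(550,480),(567,345)]),('side',[(103,443),(197,512),(412,355)])):
  for x,y in l:
    p=plane(n,(130 if n=='scene' else 280)+x/6,(290 if n=='scene' else 300)+y/6,.003 if (x,y)!=(567,345) else .006);print(n,p.round(4))
# free stand: tip & dish by mask
s=cv2.imread('pics/scene0.png');hsv=cv2.cvtColor(s,cv2.COLOR_BGR2HSV)
for nm,im in (('scene',s),('side',cv2.imread('pics/side0.png'))):
  hsv=cv2.cvtColor(im,cv2.COLOR_BGR2HSV)
  for lab,lo,hi in (('blue',(105,120,60),(125,255,255)),('or',(3,130,90),(14,255,255)),('yel',(20,120,80),(32,255,255))):
    c,_=cv2.findContours(cv2.inRange(hsv,lo,hi),0,2)
    for k in c:
      if cv2.contourArea(k)>20: 
        print(nm,lab,cv2.boundingRect(k),cv2.contourArea(k),[np.round(v,1) for v in cv2.fitEllipse(k)] if len(k)>5 else '')
E
```

```text
mouth [0.4948 0.3058 0.0658] [np.float64(0.67910880433482), np.float64(0.6791088043348756)] bottom [0.4722 0.2463 0.083 ] [np.float64(1.3351731624256187), np.float64(1.3351731624255478)] len 0.06598960271464269
[ 0.34346836  0.90196871 -0.26169054] -15.170396414040276 -20.846759631800712 [0.48348287 0.27606894 0.07438605]
scene [0.4789 0.3288 0.003 ]
scene [0.4422 0.2372 0.003 ]
scene [0.4812 0.2204 0.006 ]
side [0.5197 0.314  0.003 ]
side [0.4799 0.3308 0.003 ]
side [0.4457 0.2366 0.003 ]
scene blue (438, 264, 52, 37) 882.0 [array([463.6, 282.4]), array([32.8, 50.9]), np.float64(104.4)]
scene blue (399, 220, 46, 29) 774.5 [array([421.8, 234.4]), array([26. , 44.9]), np.float64(98.9)]
scene or (392, 359, 19, 36) 324.0 [array([400.6, 375.6]), array([12.7, 38.3]), np.float64(16.2)]
scene or (501, 230, 81, 48) 2046.0 [array([542.9, 253.5]), array([36.5, 76.4]), np.float64(72.8)]
scene or (421, 211, 8, 8) 40.0 [array([424.4, 215. ]), array([7.1, 8.4]), np.float64(8.9)]
scene or (377, 181, 7, 7) 28.0 [array([380. , 184.7]), array([6., 7.]), np.float64(172.0)]
scene yel (214, 422, 65, 58) 
[... 432 characters left out ...]
.2, 35.8]), np.float64(95.0)]
side blue (370, 230, 13, 17) 138.0 [array([365.2, 238.1]), array([16.7, 33.2]), np.float64(89.3)]
side blue (557, 95, 34, 27) 703.5 [array([573.2, 107.3]), array([32.7, 33.8]), np.float64(66.7)]
side or (309, 211, 6, 7) 26.0 [array([311.6, 214. ]), array([5.7, 6.7]), np.float64(22.8)]
side or (429, 206, 28, 35) 622.0 [array([442.9, 222.5]), array([24.5, 38.6]), np.float64(9.6)]
side yel (369, 414, 17, 66) 574.0 [array([377.1, 456.7]), array([13., 72.]), np.float64(8.5)]
side yel (295, 223, 35, 17) 364.0 [array([311.8, 230.8]), array([15.9, 34.2]), np.float64(90.1)]
side yel (456, 201, 24, 153) 214.0 [array([467.8, 274.6]), array([  2.8, 151.4]), np.float64(8.1)]
```

The scene/side rays cross within 1.4 mm. They give the beaker's middle at (0.483,0.276,0.074), its length as 66 mm and the slope as about 14°. The yaw is about -21°, and the cradle edges agree. Both stand heights can wait for a wrist view. I'll start by moving toward the work.

```bash
cat >> h.py <<'E'
import json
def rel(p,Rm):
    T=pose();d=T[:3,:3].T@(np.array(p)-T[:3,3])/0.2;w=R.from_matrix(T[:3,:3].T@Rm).as_rotvec()/np.pi
    print('turn',w.round(4),'deg',np.linalg.norm(w*180).round(1),'shift',d.round(4))
def log():
    o=r.get_obs();open('log.txt','a').write(json.dumps([list(o['joints']),list(o['tcp_pos']),list(o['orientation'])])+'\n')
    print('t',round(o['clock'],2),'q',o['joints'].round(3),'p',o['tcp_pos'].round(4),'rv',o['orientation'].round(3),'F',o['contact_force'].round(1),'w',round(o['grip_width'],4))
E
python3 - <<'E'
from h import *
log();rel([.42,-.42,.33],pose()[:3,:3]); print(pose().round(3))
E
```

```text
t 0.15 q [ 1.017  0.478  0.022  1.556 -0.012  1.109 -0.083] p [ 0.2909 -0.6086  0.2306] rv [-3.063e+00 -6.940e-01  1.000e-03] F [-1.  -0.9 -0.8] w 0.0854
turn [0. 0. 0.] deg 0.0 shift [ 0.9892 -0.5733 -0.4965]
[[ 0.902  0.431 -0.001  0.291]
 [ 0.431 -0.902  0.001 -0.609]
 [-0.    -0.001 -1.     0.231]
 [ 0.     0.     0.     1.   ]]
```

```bash
L='python3 -c "from h import *;log()"'
python3 -m jog '[0,0,0,0.4,-0.2,-0.3,1, 0,0,0,0.7,-0.4,-0.5,1, 0,0,0,0.99,-0.57,-0.5,1, 0,0,0,0.99,-0.57,-0.5,1, 0,0,0,0.99,-0.57,-0.5,1,0,0,0,0.99,-0.57,-0.5,1]'; eval $L
python3 - <<'E'
from h import *
rel([.52,-.24,.33],pose()[:3,:3])
E
```

```text
clock: 0.75
tcp_pos: [0.4267, -0.4139, 0.3331]
orientation: [-3.059, -0.712, -0.008]
contact_force: [0.1, -0.1, 0.7]
grip_width: 0.0853
t 0.75 q [ 0.721  0.268 -0.066  1.624  0.014  1.248 -0.461] p [ 0.4267 -0.4139  0.3331] rv [-3.059 -0.712 -0.008] F [ 0.1 -0.1  0.7] w 0.0853
turn [0. 0. 0.] deg 0.0 shift [ 0.8027 -0.5741  0.0196]
```

```bash
L='python3 -c "from h import *;log()"'
python3 -m jog '[0,0,0.05,0.4,-0.3,0,1, 0,0.05,0.1,0.8,-0.57,0,1, 0.05,0.05,0.1,0.8,-0.57,0,1,0.05,0.05,0.1,0.8,-0.57,0,1,0.05,0.05,0.1,0.8,-0.57,0,1]'; eval $L
python3 - <<'E'
from h import *
im,T=snap('wrist','w1');np.save('w1T.npy',T)
rel([.52,-.05,.33],pose()[:3,:3])
E
```

```text
clock: 1.25
tcp_pos: [0.5223, -0.2352, 0.3336]
orientation: [-2.934, -0.22, -0.18]
contact_force: [0.3, 0.4, 0.2]
grip_width: 0.0854
t 1.25 q [ 0.56   0.24  -0.142  1.679 -0.208  1.217 -0.927] p [ 0.5223 -0.2352  0.3336] rv [-2.934 -0.22  -0.18 ] F [0.3 0.4 0.2] w 0.0854
turn [0. 0. 0.] deg 0.0 shift [ 0.115  -0.9036  0.2022]
```

View pics/w1.png

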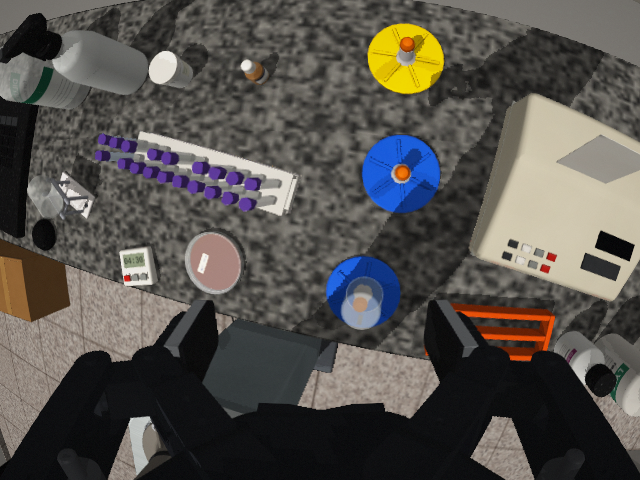

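The wrist view shows the free stand's dish at (401,173) with its tip at (402,173), and the second beaker at (361,302). The yellow look-alike is at (406,58). The rack ends left of the free stand.

```bash
L='python3 -c "from h import *;log()"'
python3 -m jog '[0,0,0,0.05,-0.4,0.1,1, -0.1,0.05,0,0.1,-0.9,0.1,1, -0.1,0.05,-0.1,0.1,-0.9,0.1,1,-0.1,0.05,-0.1,0.1,-0.9,0.1,1,-0.1,0.05,-0.1,0.1,-0.9,0.1,1]'; eval $L
python3 - <<'E'
from h import *
im,T=snap('wrist','w2')
def find(im):
  hsv=cv2.cvtColor(im,cv2.COLOR_RGB2HSV)
  for lab,lo,hi in (('blue',(100,120,50),(125,255,255)),('or',(3,150,90),(14,255,255))):
    c,_=cv2.findContours(cv2.inRange(hsv,lo,hi),0,2)
    for k in c:
      if 40<cv2.contourArea(k)<9000 and len(k)>5: print(lab,cv2.boundingRect(k),cv2.contourArea(k),[np.round(v,1) for v in cv2.fitEllipse(k)])
find(cv2.imread('pics/w1.png')[:,:,::-1]);print();find(im);np.save('w2T.npy',T)
E
```

```text
clock: 1.8
tcp_pos: [0.5145, -0.0493, 0.3507]
orientation: [2.896, 0.651, 0.497]
contact_force: [0.3, -0.3, 0.8]
grip_width: 0.0852
t 1.8 q [ 0.284 -0.06  -0.34   1.999  0.074  0.852 -1.226] p [ 0.5145 -0.0493  0.3507] rv [2.896 0.651 0.497] F [ 0.3 -0.3  0.8] w 0.0852
blue (326, 256, 75, 71) 2584.5 [array([362., 292.]), array([66.2, 70.7]), np.float64(165.8)]
blue (362, 135, 79, 78) 4746.5 [array([400.7, 173.3]), array([77.4, 78.4]), np.float64(158.3)]
or (501, 347, 33, 14) 275.0 [array([517.9, 353.5]), array([13. , 33.2]), np.float64(97.7)]
or (451, 303, 104, 48) 2037.5 [array([508.5, 323.1]), array([43.5, 97.9]), np.float64(103.3)]
or (395, 165, 15, 16) 157.5 [array([402.1, 172.4]), array([14. , 14.6]), np.float64(122.2)]
or (400, 37, 14, 15) 146.0 [array([406.9,  44.4]), array([13.8, 14.4]), np.float64(33.5)]

blue (339, 334, 65, 64) 2008.5 [array([368.5, 365.1]), array([54.1, 64.2]), np.float64(38.8)]
blue (395, 237, 60, 67) 3025.5 [array([424.4, 269.7]), array([58.5, 66. ]), np.float64(11.0)]
or (486, 416, 16, 15) 95.0 [array([493.7, 423.5]), array([ 8.7, 24.7]), np.float64(27.7)]
or (408, 380, 31, 38) 372.0 [array([422.8, 395.3]), array([15.1, 44.5]), np.float64(30.3)]
or (436, 267, 13, 12) 107.5 [array([441.8, 272.2]), array([11.3, 12.7]), np.float64(106.9)]
or (462, 164, 12, 12) 90.0 [array([467.4, 169.2]), array([10.6, 12. ]), np.float64(93.4)]
```

View pics/w2.png

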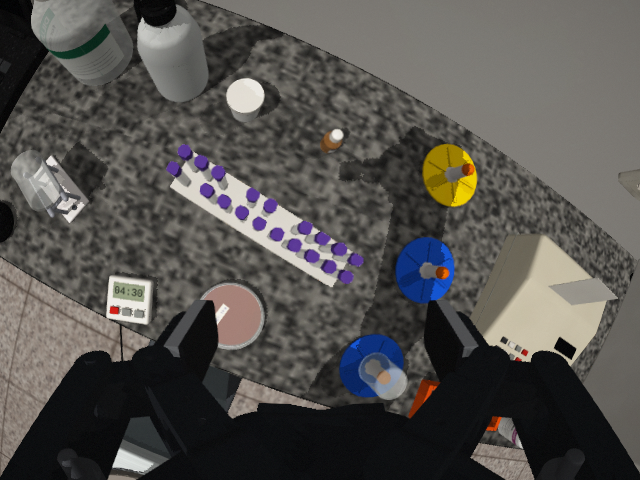

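```bash
cat > fk.py <<'E'
from h import *
import itertools
from scipy.optimize import least_squares
D=[json.loads(l) for l in open('log.txt')]
Q=np.array([d[0] for d in D]);P=np.array([d[1] for d in D]);O=R.from_rotvec([d[2] for d in D])
def ori(q,s,ph):
    Rr=[];M=R.identity()
    for i in range(7):
        M=M*R.from_euler('y' if i%2 else 'z',s[i]*q[i]);Rr.append(M)
    return Rr,M*R.from_euler('z',ph)
def fit():
    best=None
    for s in itertools.product([1,-1],repeat=4):
        sg=[s[0],1,s[1],1,s[2],1,s[3]]
        for b in (0,np.pi/2,np.pi,-np.pi/2):
          for ph in (0,np.pi/2,np.pi,-np.pi/2):
            e=sum((( R.from_euler('z',b)*ori(q,sg,ph)[1]).inv()*o).magnitude() for q,o in zip(Q,O))/len(Q)
            if best is None or e<best[0]: best=(e,sg,b,ph)
    e,sg,b,ph=best
    # position: p = sum R_i l_i, linear LSQ
    A=[];y=[]
    for q,p in zip(Q,P):
        Rr,M=ori(q,sg,ph);B=R.from_euler('z',b)
        # links: base z; after j2: (x,y,z); after j4:(x,y,z); after j6: (x,y,z) 
        A.append(np.hstack([np.array([[0],[0],[1.]]),(B*Rr[1]).as_matrix(),(B*Rr[3]).as_matrix(),(B*Rr[5]).as_matrix()]));y.append(p)
    A=np.vstack(A);y=np.hstack(y);lam=1e-3
    x=np.linalg.lstsq(np.vstack([A,lam*np.eye(10)]),np.hstack([y,np.zeros(10)]),rcond=None)[0]
    return best,x,np.abs(A@x-y).max()
if __name__=='__main__':
    print(fit())
E
python3 fk.py
python3 - <<'E'
from h import *
T1,T2=np.load('w1T.npy'),np.load('w2T.npy')
print('tip',tri(ray('wrist',402.1,172.4,T1),ray('wrist',441.8,272.2,T2),ray('scene',424.4,215)))
print('tip w',tri(ray('wrist',402.1,172.4,T1),ray('wrist',441.8,272.2,T2)))
print('dish tri',tri(ray('wrist',400.7,173.3,T1),ray('wrist',424.4,269.7,T2)))
for z in (.004,.008): print(plane('wrist',400.7,173.3,z,T1),plane('wrist',424.4,269.7,z,T2),plane('scene',421.8,234.4,z))
print('2nd dish',plane('wrist',362,292,.006,T1),plane('scene',463.6,282.4,.006))
# tubes right end caps
for u,v in((345,277),(356,260)): print('cap',plane('wrist',u,v,.1,T2))
print('cap', tri(ray('wrist',356,260,T2),ray('wrist',253,184,T1)),tri(ray('wrist',345,277,T2),ray('wrist',246,204,T1)))
E
```

```text
((7.627112524549419e-16, [-1, 1, -1, 1, -1, 1, -1], 0, 1.5707963267948966), array([ 2.87132078e-01,  4.67206982e-05, -3.07670096e-02,  5.41524638e-01,
       -1.70299413e-04, -3.11305016e-02,  4.72496907e-01, -1.90901549e-05,
       -3.50471732e-04,  3.26967971e-01]), np.float64(8.931500754982835e-06))
tip (array([ 0.59171573, -0.26723038,  0.05484213]), [np.float64(0.4171631263832334), np.float64(0.6035354550703702), np.float64(0.9957108573329044)])
tip w (array([ 0.5919972 , -0.26682892,  0.05466796]), [np.float64(0.11416721732854661), np.float64(0.11416721732861256)])
dish tri (array([ 0.59198975, -0.26691885,  0.00146867]), [np.float64(0.10410228660317032), np.float64(0.10410228660313167)])
[ 0.59201976 -0.26682868  0.004     ] [ 0.59156202 -0.2656455   0.004     ] [ 0.58813969 -0.26741116  0.004     ]
[ 0.59190602 -0.26671946  0.008     ] [ 0.59104762 -0.26360187  0.008     ] [ 0.58413644 -0.26374992  0.008     ]
2nd dish [ 0.42915245 -0.24564306  0.006     ] [ 0.42312647 -0.24461873  0.006     ]
cap [ 0.53371136 -0.1267238   0.1       ]
cap [ 0.55643683 -0.13094826  0.1       ]
cap (array([ 0.55452676, -0.1216956 ,  0.13066084]), [np.float64(0.31702235625895103), np.float64(0.31702235625914327)]) (array([ 0.53347854, -0.11748574,  0.13170926]), [np.float64(0.29392464208848046), np.float64(0.2939246420881166)])
```

```bash
cat > ik.py <<'E'
from fk import *
best,xl,_=fit();SG,PH=best[1],best[3]
LO=np.array([-2.96,-.34,-1.41,.24,-1.37,.17,-2.96]);HI=np.array([2.96,2.1,1.46,2.44,4.51,1.92,2.96])
def fkin(q):
    Rr,M=ori(q,SG,PH)
    return xl[0]*np.array([0,0,1])+Rr[1].apply(xl[1:4])+Rr[3].apply(xl[4:7])+Rr[5].apply(xl[7:10]),M
def ik(p,Rm,q0,reg=0.01):
    Rt=R.from_matrix(Rm)
    def f(q):
        pp,M=fkin(q);return np.hstack([(pp-p)*10,(Rt.inv()*M).as_rotvec()*3,reg*(q-q0)])
    s=least_squares(f,np.clip(q0,LO+.03,HI-.03),bounds=(LO+.02,HI-.02),max_nfev=60)
    pp,M=fkin(s.x);return s.x,np.linalg.norm(pp-p),(Rt.inv()*M).magnitude(),np.minimum(s.x-LO,HI-s.x).min()
def toolR(yaw,elev,camup):
    # z points elev below horizontal at azimuth yaw
    h=np.array([np.cos(yaw),np.sin(yaw),0]);k=np.array([0,0,1.])
    z=np.cos(elev)*h-np.sin(elev)*k;x=(np.sin(elev)*h+np.cos(elev)*k)*(1 if camup else -1)
    return np.column_stack([x,np.cross(z,x),z])
GO=.0187
E
cat > plan.py <<'E'
from ik import *
rng=np.random.default_rng(0);qc=r.get_obs()['joints']
a=np.array([.349,.910,-.225]);Mid=np.array([.483,.276,.074])
G=Mid-a*.003
for alpha in (45,55,65):
  for cu in (0,1):
    el=np.radians(13+alpha);Rg=toolR(np.radians(90-21),el,cu)
    pg=G+Rg[:,2]*GO
    sols=[ik(pg,Rg,qc)]+[ik(pg,Rg,rng.uniform(LO,HI)) for _ in range(6)]
    ok=[s for s in sols if s[1]<.001 and s[2]<.01]
    print('G',alpha,cu,[(s[0].round(2).tolist(),round(s[3],2)) for s in ok[:3]])
    if not ok: continue
    for psi in range(-180,180,30):
      Re=toolR(np.radians(psi),np.radians(90-alpha),1-cu);pe=np.array([.592,-.267,.05])+Re[:,2]*GO
      s2=[ik(pe,Re,s[0]) for s in ok[:3]]+[ik(pe,Re,rng.uniform(LO,HI)) for _ in range(3)]
      o2=[s for s in s2 if s[1]<.001 and s[2]<.01]
      if o2:
        b=max(o2,key=lambda s:s[3]);print('  E',psi,b[0].round(2).tolist(),round(b[3],2))
E
time timeout 560 python3 plan.py
```

```text
G 45 0 [([-0.05, 0.51, -0.44, 2.23, -1.34, 0.19, -2.61], np.float64(0.02)), ([-0.06, 0.51, -0.43, 2.23, -1.35, 0.19, -2.6], np.float64(0.02)), ([-0.05, 0.51, -0.44, 2.23, -1.34, 0.19, -2.61], np.float64(0.02))]
  E -150 [0.54, 1.11, -0.77, 1.31, 0.93, 1.82, 1.72] 0.1
  E -120 [0.28, 0.9, -0.39, 1.59, 0.95, 1.4, 2.05] 0.52
  E -90 [0.07, 0.75, -0.12, 1.9, 1.17, 0.97, 2.19] 0.54
  E -60 [0.84, 0.97, -1.05, 2.1, 1.92, 1.35, 2.37] 0.34
  E -30 [0.47, 0.64, -0.29, 2.26, 2.56, 0.61, 1.98] 0.18
  E 0 [-0.26, 1.02, 1.01, 2.26, 4.02, 1.18, 0.69] 0.18
  E 30 [-0.17, 1.34, 1.27, 2.06, 4.25, 1.78, 0.84] 0.14
  E 60 [1.23, 1.01, -0.85, 1.68, -0.13, 0.77, 0.21] 0.56
  E 120 [0.96, 1.24, -0.97, 1.17, 0.33, 1.65, 0.63] 0.27
  E 150 [0.09, 1.17, 0.61, 1.13, -0.5, 1.79, 1.76] 0.13
G 45 1 [([-0.05, 0.51, -0.44, 2.23, -1.34, 0.19, 0.53], np.float64(0.02)), ([-1.24, 0.89, 1.14, 2.3, 4.49, 1.15, 0.72], np.float64(0.02)), ([-0.05, 0.51, -0.44, 2.23, -1.33, 0.19, 0.53], np.float64(0.02))]
  E -180 [0.0, 1.12, 0.5, 1.18, -0.16, 1.66, -1.11] 0.26
  E -150 [-0.33, 1.18, 0.86, 1.39, -0.21, 1.39, -0.6] 0.53
  E 
[... 2938 characters left out ...]
5 1 [([-0.16, 0.51, -0.49, 2.07, 0.26, 0.45, -1.17], np.float64(0.28)), ([-0.02, 0.55, -0.67, 2.06, 0.45, 0.49, -1.34], np.float64(0.32)), ([-0.98, 0.52, 0.53, 2.12, -0.83, 0.54, -0.18], np.float64(0.32))]
  E -150 [-0.37, 1.43, 1.01, 1.21, -0.18, 1.65, -0.56] 0.27
  E -120 [-0.17, 1.03, 0.19, 1.53, 0.75, 1.4, -1.0] 0.52
  E -90 [-0.16, 0.9, 0.04, 1.89, 1.28, 1.18, -1.19] 0.55
  E -60 [0.35, 0.9, -0.51, 2.18, 2.04, 1.41, -1.25] 0.26
  E -30 [0.88, 1.0, -0.78, 2.34, 2.77, 1.33, -0.92] 0.1
  E 0 [1.23, 1.0, -0.78, 2.26, 3.51, 0.75, -0.93] 0.18
  E 30 [0.25, 1.04, 0.65, 2.05, 4.32, 1.58, -1.94] 0.19
  E 90 [0.9, 1.15, -0.42, 1.27, -0.5, 1.51, -2.34] 0.41
real	1m2.974s
user	1m3.020s
sys	0m0.174s
```

FK fits the readings to 0.01 mm. The free stand axis is at (0.592,-0.267). The tip's ball centre is at 55 mm, which plus its 9 mm radius is close to the given 66 mm. The rack caps reach 0.13 m. Next I'll locate the obstacles around the approach to the stand.

```bash
python3 - <<'E'
from h import *
T1,T2=np.load('w1T.npy'),np.load('w2T.npy')
print('analyzer base',plane('scene',436,194,0).round(3),plane('scene',483,231,0).round(3))
print('analyzer top edge h .1: w1',plane('wrist',530,95,.1,T1).round(3),plane('wrist',470,250,.03,T1).round(3))
print('orange rack', tri(ray('wrist',452,305,T1),ray('scene',501,268))[0].round(3),tri(ray('wrist',554,306,T1),ray('scene',562,235))[0].round(3))
print('rack left cap',tri(ray('wrist',102,139,T1),ray('wrist',185,152,T2)))
print('2nd beaker top',tri(ray('wrist',361,309,T1),ray('wrist',390,383,T2)))
E
cat > plan2.py <<'E'
from ik import *
qc=r.get_obs()['joints'];a=np.array([.349,.910,-.225]);Mid=np.array([.483,.276,.074])
G=Mid-a*.003
for alpha in (50,55,60):
  Rg=toolR(np.radians(69),np.radians(13+alpha),0)
  q,e1,e2,m=ik(G+Rg[:,2]*GO,Rg,np.array([.15,.58,-.78,2.14,.52,.35,1.81]));print('G',alpha,q.round(2),e1,m)
  qu=q
  for dz in (.04,.08,.12,.16): 
    qu,e1,_,m=ik(G+Rg[:,2]*GO+[0,0,dz],Rg,qu);print('   up',dz,qu.round(2),round(e1,4),round(m,2))
  for psi in (30,45,60,75):
    Re=toolR(np.radians(psi),np.radians(90-alpha),1)
    for z in (.05,.13):
      qe,e1,_,m=ik(np.array([.592,-.267,z])+Re[:,2]*GO,Re,np.array([1.0,.93,-.42,1.67,-.77,.96,.76]));print('  E',psi,z,qe.round(2),round(e1,4),round(m,2))
E
python3 plan2.py
```

```text
analyzer base [ 0.715 -0.407  0.   ] [ 0.539 -0.403  0.   ]
analyzer top edge h .1: w1 [ 0.701 -0.39   0.1  ] [ 0.516 -0.369  0.03 ]
orange rack [ 0.433 -0.368 -0.013] [ 0.449 -0.535  0.001]
rack left cap (array([0.58374766, 0.08514647, 0.13716032]), [np.float64(0.5872449715229994), np.float64(0.5872449715228738)])
2nd beaker top (array([ 0.42839198, -0.24973697,  0.07239423]), [np.float64(0.8290686304942844), np.float64(0.8290686304944277)])
G 50 [ 0.21  0.6  -0.81  2.18  0.53  0.2   1.84] 3.65398575971906e-07 0.02542867176558422
   up 0.04 [ 0.32  0.56 -0.94  2.16  0.47  0.29  1.88] 0.0 0.12
   up 0.08 [ 0.41  0.52 -1.06  2.13  0.4   0.38  1.93] 0.0 0.21
   up 0.12 [ 0.5   0.48 -1.16  2.1   0.34  0.47  1.97] 0.0 0.25
   up 0.16 [ 0.59  0.44 -1.26  2.06  0.27  0.56  2.01] 0.0 0.15
  E 30 0.05 [ 1.14  0.83 -0.61  1.98 -1.24  0.41  0.87] 0.0 0.13
  E 30 0.13 [ 1.07  0.65 -0.52  1.99 -1.19  0.54  0.69] 0.0 0.18
  E 45 0.05 [ 1.03  0.84 -0.45  1.84 -0.94  0.69  0.74] 0.0 0.43
  E 45 0.13 [ 1.01  0.7  -0.43  1.84 -0.92  0.78  0.62] 0.0 0.45
  E 60 0.05 [ 0.96  0.89 -0.38  1.69 -0.74  0.9
[... 1244 characters left out ...]
[ 0.22  0.47 -0.92  2.05  0.38  0.57  1.89] 0.0 0.39
   up 0.12 [ 0.29  0.42 -0.99  2.01  0.31  0.65  1.94] 0.0 0.42
   up 0.16 [ 0.34  0.37 -1.04  1.97  0.24  0.73  1.99] 0.0 0.37
  E 30 0.05 [ 1.28  0.96 -0.71  1.98 -1.35  0.47  1.11] 0.0 0.02
  E 30 0.13 [ 1.26  0.78 -0.69  2.   -1.3   0.56  0.92] 0.0 0.07
  E 45 0.05 [ 1.13  0.94 -0.53  1.82 -1.02  0.76  0.88] 0.0 0.35
  E 45 0.13 [ 1.12  0.8  -0.52  1.84 -1.02  0.84  0.78] 0.0 0.35
  E 60 0.05 [ 1.04  0.98 -0.45  1.65 -0.79  1.01  0.8 ] 0.0 0.58
  E 60 0.13 [ 1.05  0.85 -0.45  1.67 -0.8   1.08  0.72] 0.0 0.57
  E 75 0.05 [ 0.96  1.03 -0.4   1.48 -0.63  1.24  0.78] 0.0 0.68
  E 75 0.13 [ 0.97  0.92 -0.42  1.49 -0.64  1.31  0.71] 0.0 0.61
```

```bash
cat > jp.py <<'E'
from ik import *
def path(q1,n,q0=None,every=1):
    "rows for joint interpolation from measured pose"
    q0=r.get_obs()['joints'] if q0 is None else q0
    T=pose()
    for i in range(1,n+1):
        q=q0+(q1-q0)*i/n;p,M=fkin(q)
        w=R.from_matrix(T[:3,:3].T)*M;d=T[:3,:3].T@(p-T[:3,3])/.2
        print(i,np.round(np.hstack([w.as_rotvec()/np.pi,d]),3).tolist(),p.round(3))
E
cat > t.py <<'E'
from jp import *
a=np.array([.349,.910,-.225]);G=np.array([.483,.276,.074])-a*.003
Rg=toolR(np.radians(69),np.radians(68),0)
pg=G+Rg[:,2]*(GO-.13)+[0,0,.02]
q,e,_,m=ik(pg,Rg,np.array([.3,.49,-.95,2.1,.45,.5,1.86]));print(pg,q.round(3),e,m)
path(q,9)
E
python3 t.py
```

```text
[0.46701131 0.23434556 0.19787056] [ 0.625  0.411 -1.235  2.096  0.261  0.607  2.062] 3.4066571174994954e-06 0.17533782412372534
1 [0.011, -0.004, -0.139, 0.043, -0.145, 0.139] [ 0.519 -0.024  0.321]
2 [0.024, -0.0, -0.277, 0.077, -0.299, 0.265] [0.522 0.005 0.293]
3 [0.038, 0.011, -0.414, 0.104, -0.463, 0.376] [0.521 0.036 0.267]
4 [0.049, 0.032, -0.55, 0.125, -0.635, 0.468] [0.518 0.067 0.244]
5 [0.054, 0.063, -0.684, 0.142, -0.812, 0.537] [0.511 0.1   0.225]
6 [0.048, 0.104, -0.816, 0.157, -0.993, 0.582] [0.503 0.133 0.21 ]
7 [0.026, 0.155, -0.944, 0.172, -1.175, 0.6] [0.492 0.167 0.2  ]
8 [0.017, -0.179, 0.894, 0.188, -1.355, 0.589] [0.48  0.201 0.196]
9 [0.066, -0.179, 0.761, 0.206, -1.529, 0.549] [0.467 0.234 0.198]
```

```bash
L='python3 -c "from h import *;log()"'
python3 -m jog '[0.005,-0.002,-0.045,0.015,-0.05,0.03,1, 0.01,-0.004,-0.09,0.03,-0.1,0.06,1, 0.011,-0.004,-0.139,0.043,-0.145,0.1,1, 0.015,-0.002,-0.185,0.055,-0.2,0.14,1, 0.02,-0.001,-0.23,0.066,-0.25,0.18,1, 0.024,0,-0.277,0.077,-0.3,0.22,1, 0.029,0.004,-0.32,0.086,-0.35,0.25,1, 0.033,0.008,-0.37,0.095,-0.41,0.29,1, 0.038,0.011,-0.414,0.104,-0.463,0.32,1, 0.042,0.018,-0.46,0.11,-0.52,0.35,1, 0.045,0.025,-0.505,0.118,-0.58,0.38,1, 0.049,0.032,-0.55,0.125,-0.635,0.4,1]'; eval $L
sed -i 's/path(q,9)/path(q,10)/' t.py; python3 t.py
```

```text
clock: 3.05
tcp_pos: [0.5131, 0.0663, 0.2559]
orientation: [1.347, 2.62, 0.244]
contact_force: [-0.3, -0.1, 0.3]
grip_width: 0.0857
t 3.05 q [ 0.189  0.095 -0.461  2.049  0.066  0.76   0.315] p [0.5131 0.0663 0.2559] rv [1.347 2.62  0.244] F [-0.3 -0.1  0.3] w 0.0857
[0.46701131 0.23434556 0.19787056] [ 0.626  0.41  -1.235  2.096  0.26   0.607  2.062] 3.4117274804184843e-06 0.17505232322704267
1 [0.001, 0.007, -0.069, 0.074, 0.017, 0.072] [0.511 0.081 0.241]
2 [-0.0, 0.014, -0.137, 0.153, 0.034, 0.136] [0.507 0.097 0.228]
3 [-0.005, 0.022, -0.205, 0.234, 0.051, 0.193] [0.504 0.113 0.217]
4 [-0.012, 0.029, -0.273, 0.318, 0.07, 0.24] [0.499 0.129 0.207]
5 [-0.022, 0.035, -0.34, 0.404, 0.091, 0.276] [0.494 0.146 0.199]
6 [-0.036, 0.04, -0.407, 0.492, 0.115, 0.302] [0.489 0.164 0.194]
7 [-0.053, 0.042, -0.473, 0.581, 0.141, 0.316] [0.484 0.181 0.191]
8 [-0.072, 0.04, -0.539, 0.67, 0.169, 0.317] [0.478 0.199 0.19 ]
9 [-0.094, 0.035, -0.603, 0.757, 0.201, 0.304] [0.473 0.217 0.193]
10 [-0.118, 0.024, -0.667, 0.843, 0.236, 0.278] [0.467 0.234 0.198]
```

```bash
L='python3 -c "from h import *;log()"'
python3 -m jog '[0,0.005,-0.045,0.05,0.01,0.04,1, 0,0.01,-0.09,0.1,0.02,0.08,1, 0,0.014,-0.137,0.153,0.034,0.12,1, -0.003,0.018,-0.18,0.2,0.045,0.14,1, -0.007,0.024,-0.225,0.26,0.057,0.17,1, -0.012,0.029,-0.273,0.318,0.07,0.2,1, -0.02,0.033,-0.32,0.37,0.085,0.22,1, -0.027,0.037,-0.365,0.43,0.1,0.23,1, -0.036,0.04,-0.407,0.49,0.115,0.24,1, -0.048,0.042,-0.452,0.55,0.13,0.25,1, -0.06,0.042,-0.5,0.615,0.15,0.25,1, -0.072,0.04,-0.539,0.67,0.169,0.25,1]'; eval $L
sed -i 's/path(q,10)/path(q,3);im,T=snap("wrist","w3")/' t.py; python3 t.py
```

```text
clock: 4.25
tcp_pos: [0.4758, 0.1966, 0.2028]
orientation: [-1.102, 2.672, 0.286]
contact_force: [1.2, 0.8, 0.3]
grip_width: 0.0856
t 4.25 q [ 0.353  0.24  -0.829  2.089 -0.011  0.639  1.922] p [0.4758 0.1966 0.2028] rv [-1.102  2.672  0.286] F [1.2 0.8 0.3] w 0.0856
[0.46701131 0.23434556 0.19787056] [ 0.626  0.41  -1.235  2.096  0.26   0.607  2.062] 3.4152593717595216e-06 0.17489771317175595
1 [-0.007, -0.001, -0.044, -0.007, 0.052, 0.055] [0.471 0.208 0.194]
2 [-0.013, -0.008, -0.088, -0.036, 0.107, 0.079] [0.468 0.221 0.192]
3 [-0.017, -0.022, -0.132, -0.088, 0.16, 0.068] [0.467 0.234 0.198]
```

View pics/w3.png

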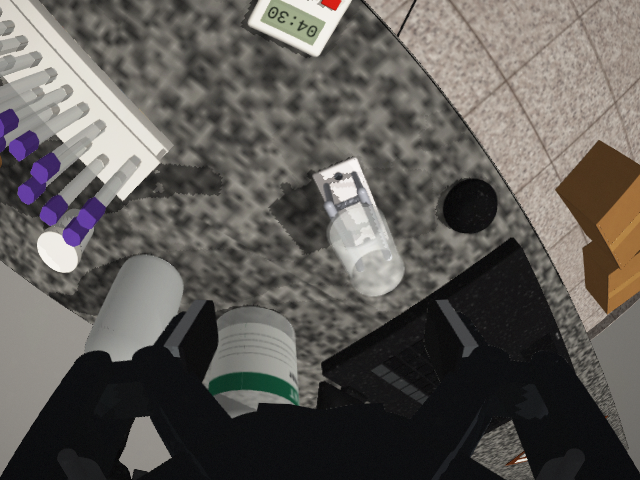

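The wrist view shows the beaker at about (365,250), its bottom end near (350,225) and mouth near (380,272). The diluent and spray bottles are on the left and the laptop is on the right. I'll refine the measurement and check the clearances.

```bash
python3 - <<'E'
from h import *
im=cv2.imread('pics/w3.png');cv2.imwrite('pics/c4.png',cv2.resize(im[140:310,290:430],None,fx=4.5,fy=3.5,interpolation=2))
for u,v in((143,305),(112,290),(170,285),(213,275),(84,400),(82,320)): print(u,v,plane('scene',u,v,0).round(3))
for n,u,v in (('side',190,385),('side',343,447),('side',218,368),('side',242,362)): print(n,u,v,plane(n,u,v,0.0).round(3))
print(proj('wrist',[.4948,.3058,.0658]),proj('wrist',[.4722,.2463,.083]))
E
```

```text
143 305 [0.651 0.328 0.   ]
112 290 [0.72  0.376 0.   ]
170 285 [0.683 0.272 0.   ]
213 275 [0.673 0.188 0.   ]
84 400 [0.487 0.44  0.   ]
82 320 [0.662 0.433 0.   ]
side 190 385 [0.689 0.415 0.   ]
side 343 447 [0.378 0.439 0.   ]
side 218 368 [0.668 0.355 0.   ]
side 242 362 [0.635 0.322 0.   ]
[374.98141311 269.40104559] [353.52194408 224.48267648]
```

View pics/c4.png

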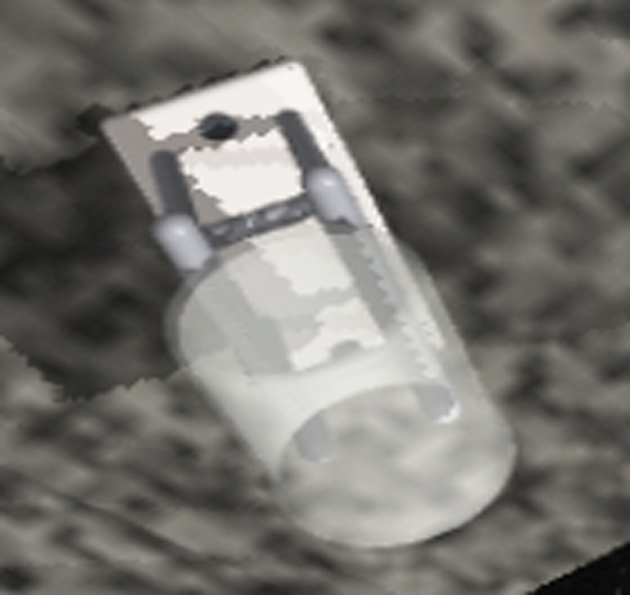

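```bash
python3 - <<'E'
from h import *
S=lambda x,y:ray('scene',130+x/6,290+y/6)
D=lambda x,y:ray('side',280+x/6,300+y/6)
m,e1=tri(S(198,278),D(185,290),ray('wrist',378.2,272.9));b,e2=tri(S(437,222),D(325,148),ray('wrist',356,227.1))
print(m,e1,b,e2);print((m+b)/2);a=m-b;print(np.linalg.norm(a),np.degrees(np.arctan2(a[0],a[1])),np.degrees(np.arcsin(a[2]/np.linalg.norm(a))))
# wrist only at plane heights of the two ends (mid 74mm, 13deg)
m2=plane('wrist',378.2,272.9,m[2]);b2=plane('wrist',356,227.1,b[2]);print(m2,b2,(m2+b2)/2)
E
```

```text
[0.49374013 0.30739226 0.06804567] [np.float64(1.8170433889272797), np.float64(1.2013681074496751), np.float64(1.6328113491465628)] [0.47152834 0.24744773 0.08440404] [np.float64(1.929142124703274), np.float64(1.1712148724854639), np.float64(1.053080311116068)]
[0.48263423 0.27741999 0.07622486]
0.06598717309171326 20.33164119156999 -14.353417636587706
[0.49454975 0.3094073  0.06804567] [0.47202582 0.24860817 0.08440404] [0.48328779 0.27900773 0.07622486]
```

```bash
cat > t2.py <<'E'
from jp import *
import sys
a=np.array([.347,.911,-.225]);G=np.array([.483,.278,.075])-a*.003
Rg=toolR(np.radians(69.2),np.radians(68),0)
for back in [float(x) for x in sys.argv[1:]]:
    pg=G+Rg[:,2]*(GO+.003-back)
    q,e,_,m=ik(pg,Rg,r.get_obs()['joints']);print(back,pg.round(4),q.round(3),round(e,4),round(m,2));rel(pg,Rg)
E
python3 t2.py .1 .05 0
```

```text
0.1 [0.4715 0.2478 0.1483] [ 0.333  0.393 -0.911  2.132  0.133  0.465  2.176] 0.0 0.29
turn [-0.0165 -0.0217 -0.1309] deg 24.1 shift [-0.0767  0.162   0.3243]
0.05 [0.4782 0.2654 0.1019] [ 0.187  0.47  -0.789  2.143  0.227  0.363  2.083] 0.0 0.19
turn [-0.0165 -0.0217 -0.1309] deg 24.1 shift [-0.0907  0.178   0.5734]
0.0 [0.4848 0.2829 0.0556] [ 0.04   0.543 -0.653  2.143  0.279  0.261  2.027] 0.0 0.09
turn [-0.0165 -0.0217 -0.1309] deg 24.1 shift [-0.1046  0.194   0.8225]
```

```bash
sed -i 's/np.radians(68)/np.radians(71)/' t2.py; python3 t2.py .1 .05 0
```

```text
0.1 [0.4729 0.2514 0.1497] [ 0.26   0.385 -0.864  2.102  0.167  0.524  2.117] 0.0 0.34
turn [-0.013  -0.0053 -0.1313] deg 23.8 shift [-0.0955  0.1702  0.3233]
0.05 [0.4787 0.2667 0.1024] [ 0.131  0.463 -0.755  2.116  0.257  0.424  2.03 ] 0.0 0.25
turn [-0.013  -0.0053 -0.1313] deg 23.8 shift [-0.0974  0.181   0.573 ]
0.0 [0.4845 0.2819 0.0552] [-0.003  0.537 -0.629  2.12   0.313  0.323  1.973] 0.0 0.15
turn [-0.013  -0.0053 -0.1313] deg 23.8 shift [-0.0994  0.1918  0.8228]
```

```bash
L='python3 -c "from h import *;log()"'
python3 -m jog '[-0.004,-0.002,-0.04,-0.05,0.09,0.1,1, -0.009,-0.004,-0.09,-0.09,0.17,0.2,1, -0.013,-0.005,-0.131,-0.095,0.17,0.32,1, -0.013,-0.005,-0.131,-0.095,0.17,0.32,1, -0.013,-0.005,-0.131,-0.095,0.17,0.32,1]'; eval $L
python3 t2.py .1 .05 0
python3 -c "from h import *;snap('wrist','w4')"
```

```text
clock: 4.8
tcp_pos: [0.4733, 0.2497, 0.1499]
orientation: [-1.614, 2.36, 0.272]
contact_force: [0.1, 1.5, 0.7]
grip_width: 0.0855
t 4.8 q [ 0.264  0.386 -0.865  2.101  0.168  0.528  2.111] p [0.4733 0.2497 0.1499] rv [-1.614  2.36   0.272] F [0.1 1.5 0.7] w 0.0855
0.1 [0.4729 0.2514 0.1497] [ 0.262  0.386 -0.867  2.102  0.17   0.524  2.114] 0.0 0.34
turn [ 0.0002 -0.0007 -0.0026] deg 0.5 shift [-0.0066  0.0049  0.0031]
0.05 [0.4787 0.2667 0.1024] [ 0.132  0.463 -0.756  2.116  0.258  0.424  2.029] 0.0 0.25
turn [ 0.0002 -0.0007 -0.0026] deg 0.5 shift [-0.0072  0.0048  0.2531]
0.0 [0.4845 0.2819 0.0552] [-0.003  0.537 -0.629  2.12   0.312  0.323  1.973] 0.0 0.15
turn [ 0.0002 -0.0007 -0.0026] deg 0.5 shift [-0.0078  0.0046  0.5031]
```

View pics/w4.png

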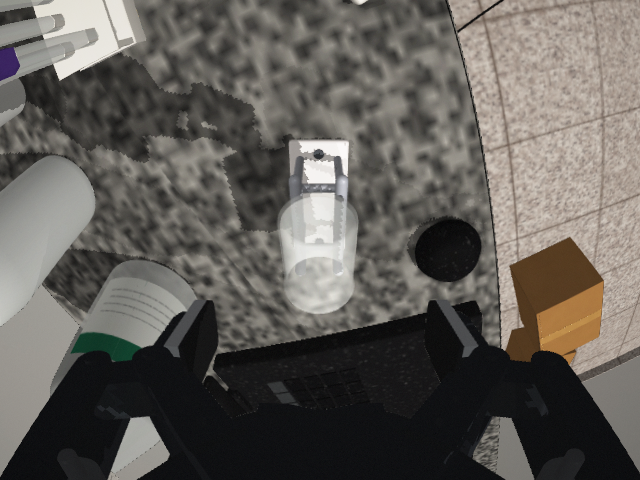

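The beaker is centred between the fingers at column 320, with its axis vertical in the image. I'll go in and close.

```bash
L='python3 -c "from h import *;log()"'
python3 -m jog '[0,0,-0.002,-0.007,0.005,0.15,1, 0,0,-0.002,-0.007,0.005,0.3,1, 0,0,-0.002,-0.008,0.005,0.42,1, 0,0,-0.002,-0.008,0.005,0.503,1, 0,0,-0.002,-0.008,0.005,0.503,1]'; eval $L
python3 t2.py 0
```

```text
clock: 5.35
tcp_pos: [0.4848, 0.2816, 0.0553]
orientation: [-1.619, 2.356, 0.269]
contact_force: [0.0, -0.2, -0.2]
grip_width: 0.0853
t 5.35 q [ 0.01   0.542 -0.647  2.117  0.348  0.332  1.936] p [0.4848 0.2816 0.0553] rv [-1.619  2.356  0.269] F [ 0.  -0.2 -0.2] w 0.0853
0.0 [0.4845 0.2819 0.0552] [ 0.014  0.543 -0.651  2.119  0.349  0.328  1.94 ] 0.0 0.16
turn [-0.0002 -0.001  -0.0012] deg 0.3 shift [-0.0003  0.0022  0.0007]
```

```bash
L='python3 -c "from h import *;log()"'
python3 -m jog '[0,0,0,0,0,0,0.6, 0,0,0,0,0,0,0.5, 0,0,0,0,0,0,0.3, 0,0,0,0,0,0,0.3, 0,0,0,0,0,0,0.3, 0,0,0,0,0,0,0.3]' 35; eval $L
python3 -c "from h import *;snap('wrist','w5');snap('side','s5')"
```

```text
clock: 5.95
tcp_pos: [0.487, 0.2814, 0.0569]
orientation: [-1.615, 2.355, 0.267]
contact_force: [1.6, -3.5, 8.9]
grip_width: 0.0466
t 5.95 q [ 0.012  0.54  -0.648  2.115  0.349  0.332  1.936] p [0.487  0.2814 0.0569] rv [-1.615  2.355  0.267] F [ 1.6 -3.5  8.9] w 0.0466
```

View pics/w5.png

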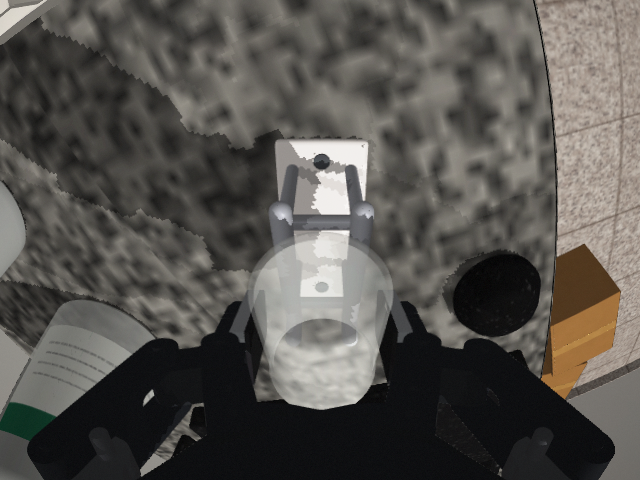

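```bash
python3 - <<'E'
from h import *
im=cv2.imread('pics/s5.png');cv2.imwrite('pics/c5.png',cv2.resize(im[230:400,240:410],None,fx=4,fy=3.5,interpolation=2))
im=cv2.imread('pics/w5.png');cv2.imwrite('pics/c6.png',cv2.resize(im[200:420,200:440],None,fx=3.2,fy=2.7,interpolation=2))
E
```

```text
(no output)
```

View pics/c5.png

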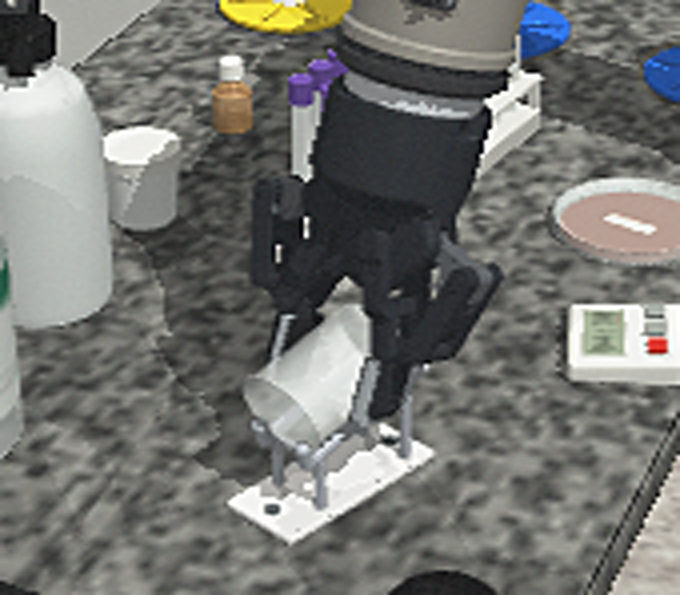

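View pics/c6.png

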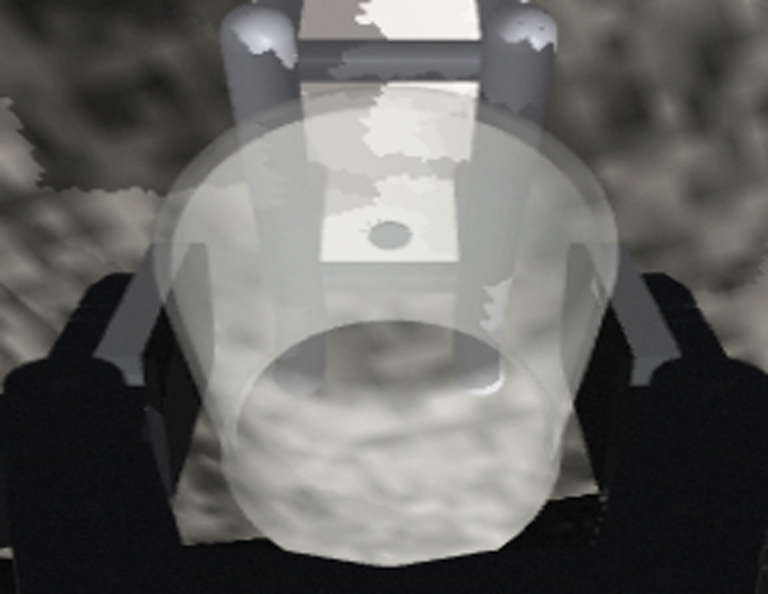

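The side view shows the pads straddling the beaker across its diameter, and the grip width stopped at 46.6 mm (soft pads?). I'll lift a little and check.

```bash
cat > up.py <<'E'
from jp import *
T=pose()
for dz in (.03,.11): rel(T[:3,3]+[0,0,dz],T[:3,:3])
E
python3 up.py
```

```text
turn [0. 0. 0.] deg 0.0 shift [-0.0487 -0.0004 -0.1419]
turn [0. 0. 0.] deg 0.0 shift [-0.1786 -0.0014 -0.5202]
```

```bash
L='python3 -c "from h import *;log()"'
python3 -m jog '[0,0,0,-0.012,0,-0.035,0.3, 0,0,0,-0.025,0,-0.07,0.3, 0,0,0,-0.05,0,-0.14,0.3, 0,0,0,-0.05,0,-0.14,0.3]'; eval $L
python3 -c "from h import *;snap('side','s6');im=cv2.imread('pics/s6.png');cv2.imwrite('pics/c7.png',cv2.resize(im[230:400,240:410],None,fx=4,fy=3.5,interpolation=2))"
```

```text
clock: 6.45
tcp_pos: [0.4878, 0.2825, 0.0886]
orientation: [-1.614, 2.352, 0.266]
contact_force: [0.7, 0.8, -2.0]
grip_width: 0.0467
t 6.45 q [ 0.065  0.496 -0.712  2.098  0.306  0.398  1.966] p [0.4878 0.2825 0.0886] rv [-1.614  2.352  0.266] F [ 0.7  0.8 -2. ] w 0.0467
```

View pics/c7.png

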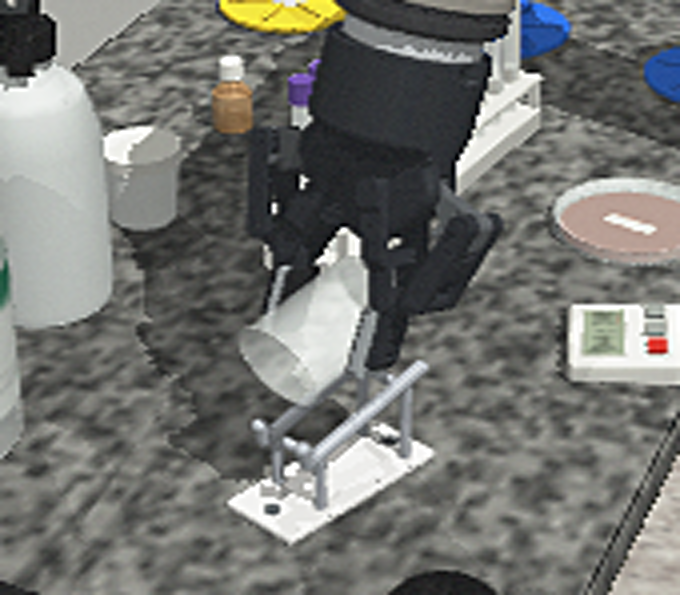

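The beaker is off the rails and held, though its tilt may have changed. I'll lift further and measure the in-hand pose.

```bash
L='python3 -c "from h import *;log()"'
python3 -m jog '[0,0,0,-0.04,0,-0.11,0.3, 0,0,0,-0.08,0,-0.22,0.3, 0,0,0,-0.12,0,-0.35,0.3, 0,0,0,-0.16,0,-0.47,0.3, 0,0,0,-0.16,0,-0.47,0.3]'; eval $L
python3 - <<'E'
from h import *
print(pose().tolist())
for n,b in (('scene',(110,250)),('side',(260,190)),('wrist',(190,200))):
  im,T=snap(n,n+'7');x,y=b
  if n=='wrist': c=cv2.resize(im[200:440,190:450],None,fx=3,fy=2.5,interpolation=2)
  else: c=cv2.resize(im[y:y+130,x:x+150],None,fx=5,fy=4.5,interpolation=2)
  cv2.imwrite(f'pics/d{n}.png',c[:,:,::-1])
E
```

```text
clock: 7.0
tcp_pos: [0.4885, 0.2828, 0.1897]
orientation: [-1.612, 2.35, 0.264]
contact_force: [1.2, 0.0, -0.4]
grip_width: 0.0468
t 7.0 q [ 0.22   0.359 -0.876  2.018  0.154  0.609  2.075] p [0.4885 0.2828 0.1897] rv [-1.612  2.35   0.264] F [ 1.2  0.  -0.4] w 0.0468
[[-0.3388203707581636, -0.9324843294168415, 0.1251947752556961, 0.48845594363923645], [-0.8814645442289775, 0.36113764556468, 0.30430224814023454, 0.2828125764509824], [-0.32896962416992526, -0.007250954973194473, -0.9443126653950349, 0.1897123136728338], [0.0, 0.0, 0.0, 1.0]]
```

View pics/dscene.png

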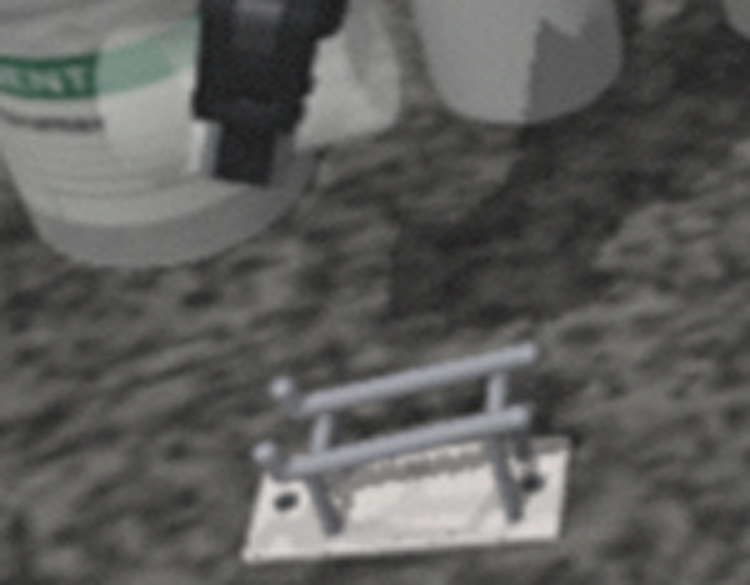

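View pics/dside.png

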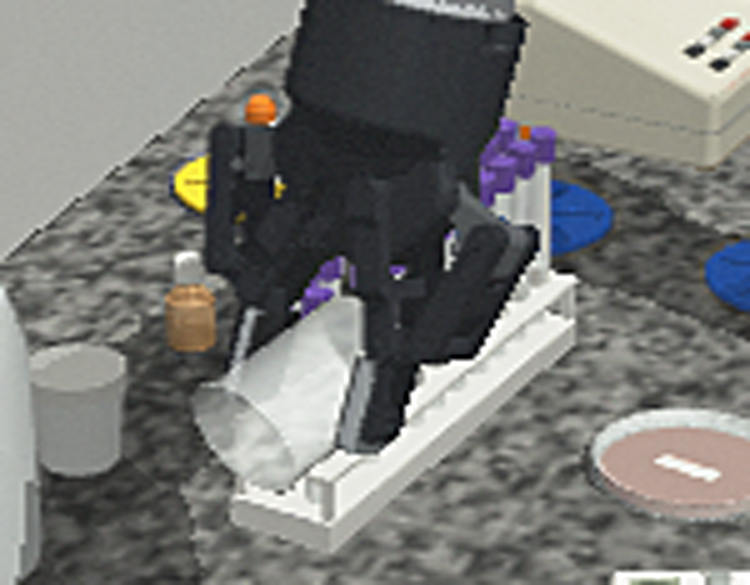

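View pics/dwrist.png

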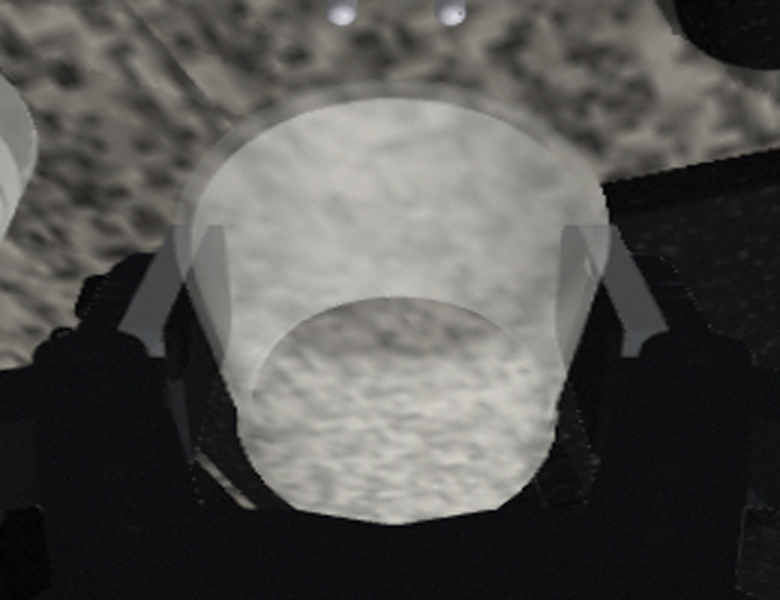

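```bash
cat > t3.py <<'E'
from jp import *
import sys
psi=float(sys.argv[1]);zg=float(sys.argv[2]);n=int(sys.argv[3]);al=float(sys.argv[4])
Re=toolR(np.radians(psi),np.radians(90-al),1)
pe=np.array([.592,-.267,zg])+Re[:,2]*(GO+.003)
q,e,_,m=ik(pe,Re,np.array([1.1,.8,-.5,1.84,-1.0,.8,.76]));print('target',pe.round(3),q.round(3),round(e,4),round(m,2))
q0=r.get_obs()['joints'];T=pose();print('now',q0.round(2))
for i in range(1,n+1):
    qi=q0+(q-q0)*i/n;p,M=fkin(qi);Mm=M.as_matrix()
    w=(R.from_matrix(T[:3,:3].T)*M).as_rotvec()/np.pi;d=T[:3,:3].T@(p-T[:3,3])/.2
    ax=np.cos(np.radians(al))*Mm[:,2]-np.sin(np.radians(al))*Mm[:,0]   # beaker axis (mouth)
    g=p-Mm[:,2]*(GO+.003)
    cam=p+Mm@np.array([.0726,0,-.143]);wr=p-Mm[:,2]*.327
    print(i,np.round(np.hstack([w,d]),3).tolist(),'G',g.round(3),'mouth',(g+ax*.0365).round(3),'ax',ax.round(2),'cam',cam.round(2),'wr',wr.round(2))
E
python3 t3.py 45 .2 10 58; tail -1 log.txt
```

```text
target [ 0.605 -0.254  0.189] [ 1.102  0.664 -0.501  1.83  -0.982  0.897  0.636] 0.0 0.39
now [ 0.22  0.36 -0.87  2.02  0.16  0.61  2.07]
1 [-0.015, -0.002, 0.116, 0.178, -0.178, -0.019] G [0.505 0.229 0.198] mouth [0.527 0.257 0.189] ax [ 0.59  0.77 -0.24] cam [0.45 0.14 0.29] wr [0.48 0.13 0.49]
2 [-0.031, -0.006, 0.23, 0.353, -0.343, -0.049] G [0.524 0.183 0.192] mouth [0.552 0.203 0.181] ax [ 0.77  0.56 -0.3 ] cam [0.45 0.11 0.29] wr [0.51 0.07 0.47]
3 [-0.05, -0.013, 0.343, 0.528, -0.5, -0.09] G [0.54  0.137 0.188] mouth [0.572 0.149 0.174] ax [ 0.87  0.32 -0.38] cam [0.46 0.08 0.29] wr [0.52 0.   0.46]
4 [-0.071, -0.021, 0.455, 0.706, -0.654, -0.143] G [0.555 0.09  0.186] mouth [0.587 0.093 0.168] ax [ 0.87  0.09 -0.49] cam [0.48 0.04 0.29] wr [ 0.53 -0.06  0.45]
5 [-0.098, -0.033, 0.564, 0.891, -0.808, -0.209] G [0.569 0.041 0.186] mouth [0.598 0.037 0.164] ax [ 0.79 -0.11 -0.61] cam [0.49 0.01 0.3 ] wr [ 0.53 -0.13  0.44]
6 [-0.13, -0.047, 0.67, 1.09, -0.963, -0.289] G [ 0.581 -0.011  0.187] mouth [ 0.604 -0.02   0.16 ] ax [ 0.64 -0.24 -0.73] cam [ 0.51 -0.04  0.31] wr [ 0.53
[... 264 characters left out ...]
[ 0.607 -0.139  0.159] ax [ 0.27 -0.27 -0.92] cam [ 0.55 -0.16  0.32] wr [ 0.48 -0.33  0.39]
9 [0.282, 0.111, -0.949, 1.837, -1.404, -0.613] G [ 0.598 -0.195  0.196] mouth [ 0.602 -0.201  0.16 ] ax [ 0.11 -0.16 -0.98] cam [ 0.55 -0.23  0.33] wr [ 0.45 -0.39  0.38]
10 [0.297, 0.116, -0.838, 2.154, -1.519, -0.749] G [ 0.592 -0.267  0.2  ] mouth [ 0.592 -0.267  0.163] ax [ 0. -0. -1.] cam [ 0.55 -0.31  0.33] wr [ 0.41 -0.45  0.36]
[[0.22003011748798848, 0.3592928093939891, -0.876330745611645, 2.018162211779128, 0.1539523414292989, 0.6088661065642795, 2.074667194100241], [0.48845594363923645, 0.2828125764509824, 0.1897123136728338], [-1.6117387949941542, 2.3495004209377144, 0.26393747930625644]]
```

```bash
cat > t4.py <<'E'
from jp import *
T=pose()
for d in ([-.05,-.03,.09],[-.04,-.06,.09],[-.02,-.08,.09]):
    p=T[:3,3]+d;q,e,_,m=ik(p,T[:3,:3],r.get_obs()['joints']);print(d,q.round(2),round(e,4),round(m,2));rel(p,T[:3,:3])
E
python3 t4.py
```

```text
[-0.05, -0.03, 0.09] [ 0.38  0.11 -0.93  2.04 -0.16  0.78  2.34] 0.0 0.4
turn [0. 0. 0.] deg 0.0 shift [ 0.0716  0.1778 -0.5008]
[-0.04, -0.06, 0.09] [ 0.42  0.1  -0.9   2.04 -0.19  0.8   2.43] 0.0 0.4
turn [0. 0. 0.] deg 0.0 shift [ 0.1869  0.077  -0.54  ]
[-0.02, -0.08, 0.09] [ 0.47  0.14 -0.9   2.01 -0.17  0.82  2.46] 0.0 0.43
turn [0. 0. 0.] deg 0.0 shift [ 0.2411 -0.0523 -0.5583]
```

```bash
L='python3 -c "from h import *;log()"'
python3 -m jog '[0,0,0,0.04,0.02,-0.15,0.3, 0,0,0,0.1,0.04,-0.3,0.3, 0,0,0,0.15,0.07,-0.42,0.3, 0,0,0,0.19,0.08,-0.54,0.3, 0,0,0,0.19,0.08,-0.54,0.3]'; eval $L
python3 t3.py 45 .26 12 58
```

```text
clock: 7.65
tcp_pos: [0.4459, 0.2191, 0.276]
orientation: [-1.611, 2.357, 0.262]
contact_force: [0.4, -0.1, 0.4]
grip_width: 0.0468
t 7.65 q [ 0.564  0.125 -1.046  2.034 -0.15   0.801  2.396] p [0.4459 0.2191 0.276 ] rv [-1.611  2.357  0.262] F [ 0.4 -0.1  0.4] w 0.0468
target [ 0.605 -0.254  0.249] [ 1.102  0.575 -0.498  1.805 -0.964  0.967  0.539] 0.0 0.41
now [ 0.56  0.12 -1.05  2.03 -0.15  0.8   2.4 ]
1 [-0.013, -0.013, 0.094, 0.076, -0.139, -0.024] G [0.464 0.187 0.296] mouth [0.484 0.216 0.289] ax [ 0.56  0.8  -0.2 ] cam [0.41 0.09 0.38] wr [0.43 0.08 0.58]
2 [-0.027, -0.026, 0.188, 0.16, -0.28, -0.052] G [0.484 0.159 0.295] mouth [0.51  0.182 0.288] ax [ 0.73  0.65 -0.21] cam [0.41 0.07 0.38] wr [0.45 0.03 0.57]
3 [-0.043, -0.038, 0.281, 0.255, -0.424, -0.083] G [0.503 0.128 0.295] mouth [0.534 0.145 0.285] ax [ 0.85  0.46 -0.25] cam [0.42 0.05 0.38] wr [ 0.47 -0.01  0.56]
4 [-0.061, -0.05, 0.373, 0.363, -0.571, -0.118] G [0.522 0.095 0.294] mouth [0.555 0.105 0.282] ax [ 0.91  0.26 -0.33] cam [0.43 0.03 0.39] wr [ 0.48 -0.06  0.55]
5 [-0.081, -0.061, 0.464, 0.485, -0.718, -0.
[... 615 characters left out ...]
0.48 -0.26  0.5 ]
9 [-0.203, -0.107, 0.81, 1.149, -1.28, -0.335] G [ 0.589 -0.111  0.28 ] mouth [ 0.605 -0.122  0.249] ax [ 0.42 -0.29 -0.86] cam [ 0.52 -0.14  0.4 ] wr [ 0.47 -0.31  0.48]
10 [-0.248, -0.119, 0.89, 1.365, -1.402, -0.384] G [ 0.594 -0.161  0.275] mouth [ 0.604 -0.17   0.241] ax [ 0.26 -0.24 -0.93] cam [ 0.54 -0.19  0.4 ] wr [ 0.46 -0.36  0.46]
11 [0.291, 0.125, -0.929, 1.602, -1.51, -0.433] G [ 0.595 -0.213  0.268] mouth [ 0.6   -0.218  0.232] ax [ 0.12 -0.14 -0.98] cam [ 0.55 -0.25  0.4 ] wr [ 0.43 -0.41  0.44]
12 [0.297, 0.114, -0.838, 1.858, -1.601, -0.482] G [ 0.592 -0.267  0.26 ] mouth [ 0.592 -0.267  0.223] ax [ 0. -0. -1.] cam [ 0.55 -0.31  0.39] wr [ 0.41 -0.45  0.42]
```

```bash
L='python3 -c "from h import *;log()"'
python3 -m jog '[-0.006,-0.006,0.047,0.035,-0.07,-0.012,0.3, -0.013,-0.013,0.094,0.076,-0.139,-0.024,0.3, -0.02,-0.02,0.14,0.118,-0.21,-0.038,0.3, -0.027,-0.026,0.188,0.16,-0.28,-0.052,0.3, -0.035,-0.032,0.235,0.205,-0.35,-0.068,0.3, -0.043,-0.038,0.281,0.255,-0.424,-0.083,0.3, -0.052,-0.044,0.327,0.31,-0.5,-0.1,0.3, -0.061,-0.05,0.373,0.363,-0.571,-0.118,0.3, -0.071,-0.056,0.42,0.424,-0.645,-0.137,0.3, -0.081,-0.061,0.464,0.485,-0.718,-0.156,0.3, -0.093,-0.067,0.51,0.554,-0.79,-0.177,0.3, -0.105,-0.073,0.554,0.623,-0.865,-0.197,0.3]'; eval $L
python3 t3.py 45 .24 7 58
```

```text
clock: 8.85
tcp_pos: [0.5592, 0.0341, 0.2711]
orientation: [0.814, 2.817, 1.038]
contact_force: [-0.0, -0.0, -0.9]
grip_width: 0.047
t 8.85 q [ 0.768  0.334 -0.689  1.925 -0.597  0.895  1.497] p [0.5592 0.0341 0.2711] rv [0.814 2.817 1.038] F [-0.  -0.  -0.9] w 0.047
target [ 0.605 -0.254  0.229] [ 1.102  0.604 -0.499  1.815 -0.97   0.943  0.572] 0.0 0.4
now [ 0.77  0.33 -0.69  1.92 -0.6   0.89  1.5 ]
1 [-0.019, -0.004, 0.076, -0.146, -0.09, -0.075] G [ 0.568 -0.014  0.284] mouth [ 0.595 -0.021  0.261] ax [ 0.75 -0.2  -0.63] cam [ 0.48 -0.04  0.39] wr [ 0.49 -0.2   0.51]
2 [-0.04, -0.007, 0.151, -0.29, -0.193, -0.157] G [ 0.578 -0.051  0.279] mouth [ 0.601 -0.061  0.252] ax [ 0.63 -0.27 -0.73] cam [ 0.5  -0.08  0.39] wr [ 0.49 -0.25  0.49]
3 [-0.062, -0.007, 0.226, -0.431, -0.312, -0.245] G [ 0.587 -0.091  0.273] mouth [ 0.605 -0.102  0.243] ax [ 0.49 -0.3  -0.82] cam [ 0.52 -0.12  0.39] wr [ 0.48 -0.29  0.48]
4 [-0.086, -0.006, 0.3, -0.567, -0.446, -0.338] G [ 0.593 -0.133  0.266] mouth [ 0.606 -0.143  0.234] ax [ 0.35 -0.28 -0.89] cam [ 0.53 -0.16  0.39] wr [ 0.47 -0.33  0.46]
5 [-0.111, -0.002, 0.372, -0.697, -0.597, -0.437] G [ 0.596 -0.176  0.259] mouth [ 0.604 -0.184  0.224] ax [ 0.22 -0.22 -0.95] cam [ 0.54 -0.21  0.39] wr [ 0.45 -0.37  0.44]
6 [-0.139, 0.005, 0.444, -0.817, -0.763, -0.54] G [ 0.596 -0.221  0.25 ] mouth [ 0.599 -0.225  0.214] ax [ 0.1  -0.13 -0.99] cam [ 0.55 -0.26  0.38] wr [ 0.43 -0.41  0.42]
7 [-0.168, 0.015, 0.513, -0.927, -0.946, -0.646] G [ 0.592 -0.267  0.24 ] mouth [ 0.592 -0.267  0.203] ax [ 0. -0. -1.] cam [ 0.55 -0.31  0.37] wr [ 0.41 -0.45  0.4 ]
```

```bash
L='python3 -c "from h import *;log()"'
python3 -m jog '[-0.01,-0.002,0.038,-0.07,-0.045,-0.037,0.3, -0.019,-0.004,0.076,-0.146,-0.09,-0.075,0.3, -0.03,-0.006,0.115,-0.22,-0.14,-0.115,0.3, -0.04,-0.007,0.151,-0.29,-0.193,-0.157,0.3, -0.051,-0.007,0.19,-0.36,-0.25,-0.2,0.3, -0.062,-0.007,0.226,-0.431,-0.312,-0.245,0.3, -0.086,-0.006,0.275,-0.51,-0.4,-0.31,0.3, -0.1,-0.003,0.32,-0.6,-0.49,-0.37,0.3, -0.111,-0.002,0.372,-0.697,-0.597,-0.437,0.3, -0.127,0.002,0.42,-0.77,-0.69,-0.49,0.3, -0.15,0.008,0.465,-0.86,-0.8,-0.57,0.3, -0.168,0.015,0.513,-0.927,-0.946,-0.646,0.3]'; eval $L
python3 t3.py 45 .2 1 58
python3 - <<'E'
from h import *
snap('wrist','w8');snap('side','side8');snap('scene','scene8')
E
```

```text
clock: 10.05
tcp_pos: [0.6054, -0.2533, 0.2254]
orientation: [-2.257, -1.024, -1.261]
contact_force: [-0.4, 0.2, -0.4]
grip_width: 0.0472
t 10.05 q [ 1.     0.588 -0.367  1.807 -1.016  1.004  0.657] p [ 0.6054 -0.2533  0.2254] rv [-2.257 -1.024 -1.261] F [-0.4  0.2 -0.4] w 0.0472
target [ 0.605 -0.254  0.189] [ 1.102  0.664 -0.501  1.83  -0.982  0.897  0.636] 0.0 0.39
now [ 1.    0.59 -0.37  1.81 -1.02  1.    0.66]
1 [-0.006, 0.003, 0.018, -0.157, -0.006, 0.096] G [ 0.592 -0.267  0.2  ] mouth [ 0.592 -0.267  0.163] ax [ 0. -0. -1.] cam [ 0.55 -0.31  0.33] wr [ 0.41 -0.45  0.36]
```

View pics/scene8.png

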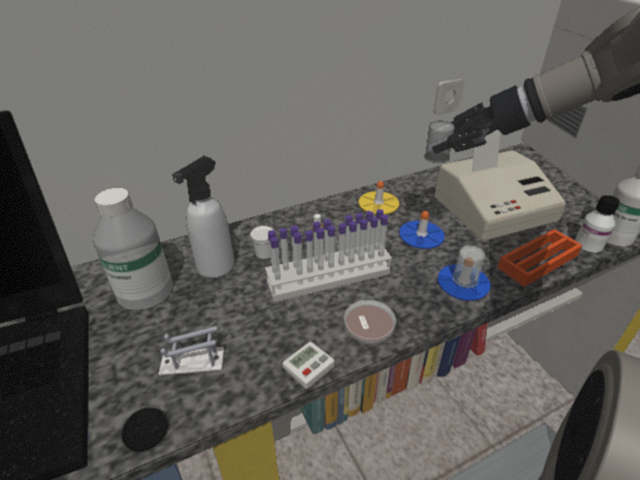

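View pics/side8.png

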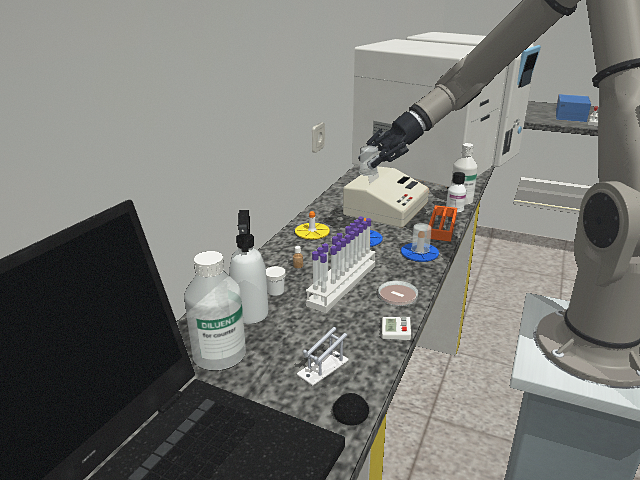

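View pics/w8.png

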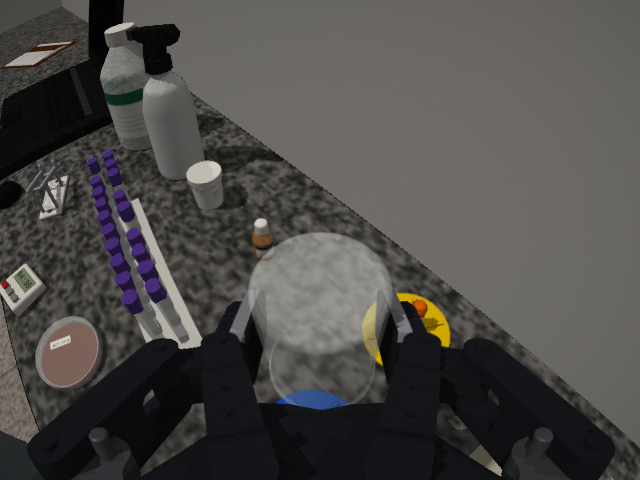

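Wrist view: the beaker's bottom disc spans (249–391, 233–352), and its mouth ellipse is near (322,368), above the blue dish. The image positions match those at grasp, so it has not slipped. Next I'll check its actual tilt in the hand.

```bash
python3 - <<'E'
from h import *
im=cv2.imread('pics/w8.png');cv2.imwrite('pics/e1.png',cv2.resize(im[220:420,220:420],None,fx=3,fy=3,interpolation=2))
im=cv2.imread('pics/scene8.png');cv2.imwrite('pics/e2.png',cv2.resize(im[100:180,400:500],None,fx=7,fy=7,interpolation=2))
im=cv2.imread('pics/side8.png');cv2.imwrite('pics/e3.png',cv2.resize(im[130:200,340:440],None,fx=7,fy=7,interpolation=2))
T=pose();print('cam up')
tz,tx,ty=T[:3,2],T[:3,0],T[:3,1]
for al in (50,54,58,62,66,70):
  for dz in (0,.006):
    ax=np.cos(np.radians(al))*tz-np.sin(np.radians(al))*tx;pp=np.sin(np.radians(al))*tz+np.cos(np.radians(al))*tx
    g=T[:3,3]-tz*(.0217+dz);b=g-ax*.0305;m=g+ax*.0365
    print(al,dz,'bottom v',[proj('wrist',b+s*.025*pp)[1].round(0) for s in(1,-1)],'w',(proj('wrist',b+ty*.025)-proj('wrist',b-ty*.025))[0].round(0),'mouth v',[proj('wrist',m+s*.025*pp)[1].round(0) for s in(1,-1)],'w',(proj('wrist',m+ty*.025)-proj('wrist',m-ty*.025))[0].round(0))
E
```

```text
cam up
50 0 bottom v [np.float64(231.0), np.float64(380.0)] w 162.0 mouth v [np.float64(308.0), np.float64(409.0)] w 106.0
50 0.006 bottom v [np.float64(236.0), np.float64(394.0)] w 170.0 mouth v [np.float64(314.0), np.float64(418.0)] w 109.0
54 0 bottom v [np.float64(229.0), np.float64(371.0)] w 161.0 mouth v [np.float64(314.0), np.float64(414.0)] w 107.0
54 0.006 bottom v [np.float64(234.0), np.float64(385.0)] w 169.0 mouth v [np.float64(320.0), np.float64(423.0)] w 110.0
58 0 bottom v [np.float64(228.0), np.float64(362.0)] w 159.0 mouth v [np.float64(320.0), np.float64(419.0)] w 108.0
58 0.006 bottom v [np.float64(232.0), np.float64(375.0)] w 167.0 mouth v [np.float64(326.0), np.float64(428.0)] w 111.0
62 0 bottom v [np.float64(227.0), np.float64(352.0)] w 157.0 mouth v [np.float64(326.0), np.float64(423.0)] w 108.0
62 0.006 bottom v [np.float64(232.0), np.float64(365.0)] w 165.0 mouth v [np.float64(333.0), np.float64(433.0)] w 112.0
66 0 bottom v [np.float64(227.0), np.float64(343.0)] w 155.0 mouth v [np.float64(332.0), np.float64(427.0)] w 109.0
66 0.006 bottom v [np.float64(231.0), np.float64(355.0)] w 163.0 mouth v [np.float64(339.0), np.float64(437.0)] w 112.0
70 0 bottom v [np.float64(227.0), np.float64(333.0)] w 153.0 mouth v [np.float64(339.0), np.float64(431.0)] w 110.0
70 0.006 bottom v [np.float64(231.0), np.float64(344.0)] w 161.0 mouth v [np.float64(345.0), np.float64(442.0)] w 113.0
```

View pics/e1.png

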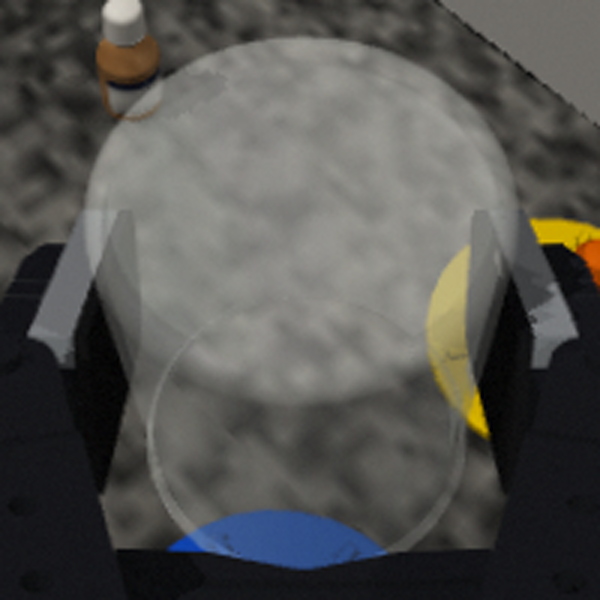

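View pics/e2.png

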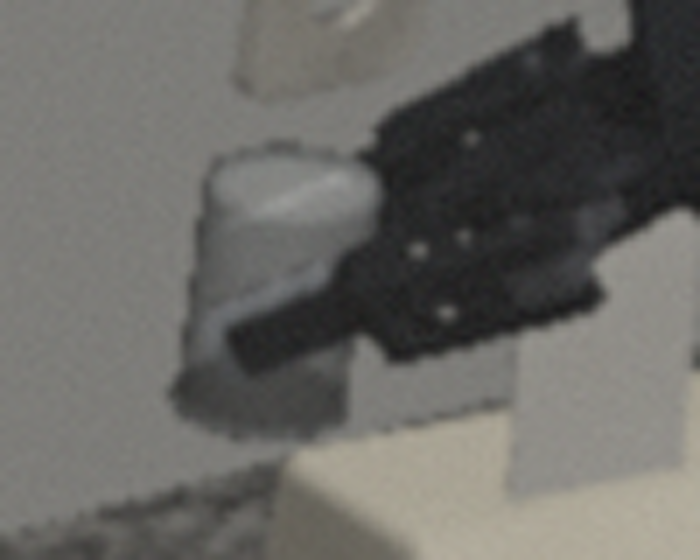

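View pics/e3.png

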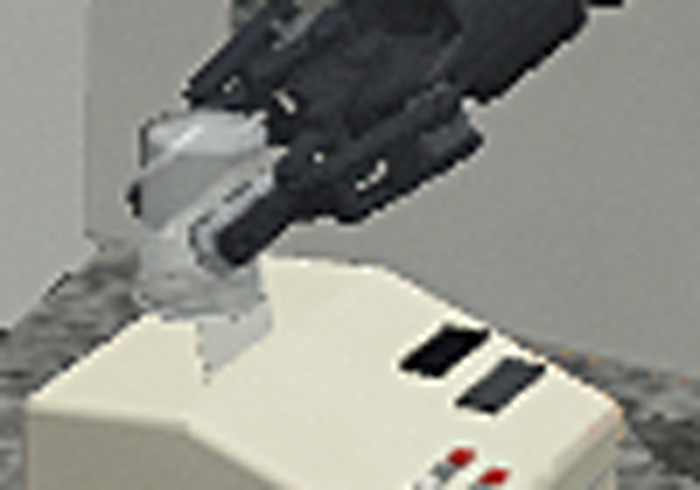

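```bash
python3 - <<'E'
from h import *
T=pose();tz,tx,ty=T[:3,2],T[:3,0],T[:3,1]
G=T[:3,3]-tz*.0217
for n in('scene','side'):
  a,b=proj(n,G+[0,0,.03]),proj(n,G-[0,0,.036]);print(n,a,b,'slope',(b-a)[0]/(b-a)[1])
from scipy.optimize import least_squares
ob=np.array([232.3,354.3,320,142,107])
def f(x,full=False,rb=.025):
    al,s,dz=x;ax=np.cos(al)*tz-np.sin(al)*tx;pp=np.sin(al)*tz+np.cos(al)*tx
    g=T[:3,3]-tz*dz;b=g-ax*s;m=g+ax*(.067-s);V=lambda p:proj('wrist',p)
    return np.array([V(b+rb*pp)[1],V(b-rb*pp)[1],V(m+.025*pp)[1],(V(b+ty*rb)-V(b-ty*rb))[0],(V(m+ty*.025)-V(m-ty*.025))[0]])-ob
for rb in (.025,.023,.0215):
  s=least_squares(lambda x:f(x,rb=rb),[1.,.03,.02],x_scale=[.1,.01,.01]);print(rb,np.degrees(s.x[0]),s.x[1:],s.fun.round(1))
# triangulate bottom centre/mouth centre using scene+wrist
S=lambda x,y:ray('scene',400+x/7,100+y/7)
Dd=lambda x,y:ray('side',340+x/7,130+y/7)
print('bottom',tri(S(295,190),Dd(210,135),ray('wrist',320.5,290)))
print('mouth',tri(S(262,400),Dd(200,295),ray('wrist',322.7,365)))
print('expected bottom',G+[0,0,.0305],'mouth',G-[0,0,.0365])
E
```

```text
scene [440.7415767  123.32476245] [435.2735239  155.04299771] slope -0.17239461006792686
side [368.10103774 147.27833913] [367.16811705 171.51740283] slope -0.03848831364718624
0.025 59.06161138227247 [0.02498165 0.01468059] [ 0.5 -0.8  0.4  3.2 -5.6]
0.023 58.02728645972359 [0.0291411  0.01989755] [ 0.9 -0.6 -0.3  1.3 -1.1]
0.0215 57.23797526740946 [0.03235467 0.02370404] [ 1.3 -0.6 -0.8 -0.4  2.5]
bottom (array([ 0.58697508, -0.26859423,  0.26124516]), [np.float64(2.286816559649298), np.float64(1.78122629219385), np.float64(3.9650120871798635)])
mouth (array([ 0.58920434, -0.27152573,  0.19699524]), [np.float64(2.6011806123235597), np.float64(1.5598052314619446), np.float64(3.9552261400676443)])
expected bottom [ 0.59074987 -0.26918853  0.26583   ] mouth [ 0.59074987 -0.26918853  0.19883   ]
```

The in-hand angle fits at 58±1° with the axis within 2° of plumb, so no correction is needed. I'll lower over the peg.

```bash
cat > t5.py <<'E'
from jp import *
import sys
Re=toolR(np.radians(45),np.radians(32),1)
for z in [float(v) for v in sys.argv[1:]]:
    pe=np.array([.592,-.267,z])+Re[:,2]*.0217
    q,e,_,m=ik(pe,Re,r.get_obs()['joints']);print(z,pe.round(4),q.round(2),round(e,4),round(m,2));rel(pe,Re)
E
python3 t5.py .18 .13 .08 .055
```

```text
0.18 [ 0.605  -0.254   0.1685] [ 1.01  0.67 -0.37  1.84 -1.07  0.93  0.72] 0.0 0.3
turn [-0.0056  0.0038  0.0179] deg 3.4 shift [-0.2246 -0.0113  0.1597]
0.13 [ 0.605  -0.254   0.1185] [ 1.01  0.75 -0.38  1.85 -1.09  0.88  0.81] 0.0 0.28
turn [-0.0056  0.0038  0.0179] deg 3.4 shift [-0.4347 -0.0208  0.2948]
0.08 [ 0.605  -0.254   0.0685] [ 1.02  0.84 -0.39  1.84 -1.11  0.84  0.89] 0.0 0.26
turn [-0.0056  0.0038  0.0179] deg 3.4 shift [-0.6449 -0.0303  0.4299]
0.055 [ 0.605  -0.254   0.0435] [ 1.02  0.88 -0.39  1.84 -1.11  0.81  0.92] 0.0 0.26
turn [-0.0056  0.0038  0.0179] deg 3.4 shift [-0.75   -0.035   0.4974]
```

```bash
L='python3 -c "from h import *;log()"'
python3 -m jog '[-0.003,0.002,0.009,-0.11,-0.006,0.08,0.3, -0.006,0.004,0.018,-0.225,-0.011,0.16,0.3, -0.006,0.004,0.018,-0.33,-0.016,0.227,0.3, -0.006,0.004,0.018,-0.435,-0.021,0.295,0.3, -0.006,0.004,0.018,-0.435,-0.021,0.295,0.3, -0.006,0.004,0.018,-0.435,-0.021,0.295,0.3]'; eval $L
python3 t5.py .08 .055
python3 - <<'E'
from h import *
a,_=snap('side','side9');b,_=snap('scene','scene9');c,_=snap('wrist','w9')
o=np.hstack([cv2.resize(b[150:260,370:490],(360,330)),cv2.resize(a[170:270,320:430],(360,330))])
cv2.imwrite('pics/f.png',o[:,:,::-1])
E
```

```text
clock: 10.8
tcp_pos: [0.6052, -0.2521, 0.1179]
orientation: [-2.274, -0.942, -1.261]
contact_force: [-0.1, -1.1, -0.3]
grip_width: 0.0471
t 10.8 q [ 1.013  0.753 -0.382  1.849 -1.09   0.882  0.808] p [ 0.6052 -0.2521  0.1179] rv [-2.274 -0.942 -1.261] F [-0.1 -1.1 -0.3] w 0.0471
0.08 [ 0.605  -0.254   0.0685] [ 1.02  0.84 -0.39  1.84 -1.11  0.84  0.89] 0.0 0.26
turn [-0.0007 -0.0004 -0.0004] deg 0.2 shift [-0.2136  0.0065  0.1245]
0.055 [ 0.605  -0.254   0.0435] [ 1.02  0.88 -0.39  1.84 -1.12  0.82  0.93] 0.0 0.25
turn [-0.0007 -0.0004 -0.0004] deg 0.2 shift [-0.3197  0.0068  0.1907]
```

View pics/f.png

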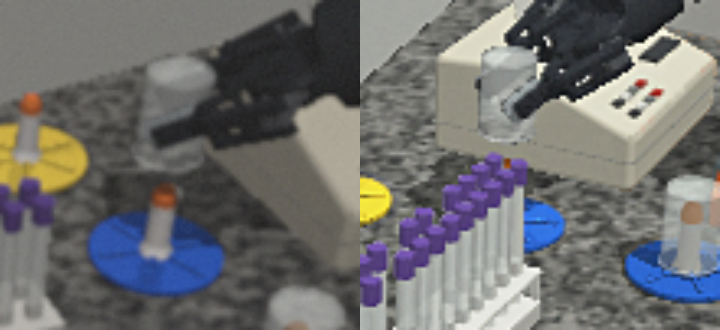

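View pics/w9.png

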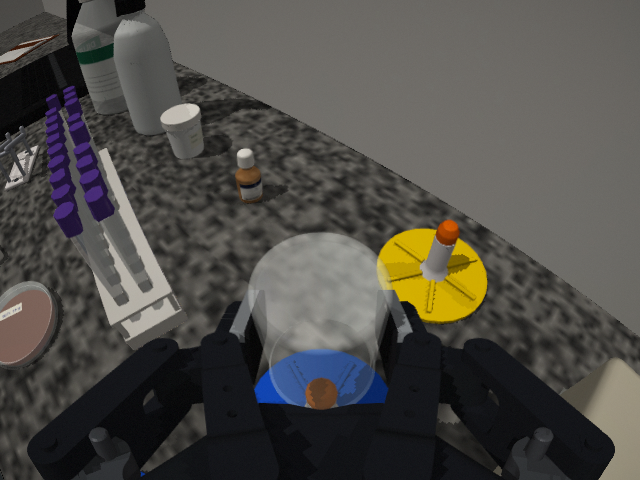

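Through the glass the peg tip appears at (320,394), in line with the beaker's centre at column 321. I'll check where the measured tip should project.

```bash
python3 - <<'E'
from h import *
im=cv2.imread('pics/w9.png');hsv=cv2.cvtColor(im,cv2.COLOR_BGR2HSV)
print('expected tip px',proj('wrist',[.592,-.267,.0547]))
for p in ([.597,-.262,.0547],[.592,-.267,.06]): print(p,proj('wrist',p))
c=im[370:415,290:350];h=cv2.inRange(cv2.cvtColor(c,cv2.COLOR_BGR2HSV),(0,90,70),(16,255,255));print(cv2.boundingRect(h))
# beaker's axis: point at tip height projected
T=pose();G=T[:3,3]-T[:3,2]*.0217;print(G, proj('wrist',[G[0],G[1],.0547]))
E
```

```text
expected tip px [320.60530804 393.80169131]
[0.597, -0.262, 0.0547] [320.58781286 382.12661371]
[0.592, -0.267, 0.06] [320.6290396  390.96135413]
(16, 8, 31, 31)
[ 0.59272072 -0.26665264  0.13123777] [321.07784942 392.54285479]
```

The tip measures at (321,393.5) against an expected (320.6,393.8), so the alignment is confirmed to within about 1 mm. I'll lower it.

```bash
L='python3 -c "from h import *;log()"'
python3 -m jog '[0,0,0,-0.08,0.003,0.045,0.3, 0,0,0,-0.16,0.006,0.093,0.3, 0,0,0,-0.214,0.0065,0.125,0.3, 0,0,0,-0.27,0.0065,0.16,0.3, 0,0,0,-0.32,0.007,0.19,0.3, 0,0,0,-0.32,0.007,0.19,0.3]'; eval $L
python3 t5.py .052 .049 .046
python3 - <<'E'
from h import *
a,_=snap('side','side10');b,_=snap('scene','scene10')
o=np.hstack([cv2.resize(b[180:260,370:470],(400,320),interpolation=2),cv2.resize(a[190:260,340:430],(400,320),interpolation=2)])
cv2.imwrite('pics/f2.png',o[:,:,::-1])
E
```

```text
clock: 11.55
tcp_pos: [0.6049, -0.2556, 0.0434]
orientation: [-2.276, -0.942, -1.262]
contact_force: [-0.9, 0.4, -0.4]
grip_width: 0.0468
t 11.55 q [ 1.022  0.884 -0.388  1.835 -1.114  0.82   0.924] p [ 0.6049 -0.2556  0.0434] rv [-2.276 -0.942 -1.262] F [-0.9  0.4 -0.4] w 0.0468
0.052 [ 0.605  -0.254   0.0405] [ 1.02  0.89 -0.39  1.84 -1.12  0.81  0.93] 0.0 0.25
turn [ 0.     -0.0002 -0.0002] deg 0.0 shift [-0.0092 -0.0056  0.0129]
0.049 [ 0.605  -0.254   0.0375] [ 1.02  0.89 -0.39  1.84 -1.12  0.81  0.93] 0.0 0.25
turn [ 0.     -0.0002 -0.0002] deg 0.0 shift [-0.0219 -0.0056  0.0209]
0.046 [ 0.605  -0.254   0.0345] [ 1.02  0.9  -0.39  1.83 -1.12  0.81  0.94] 0.0 0.25
turn [ 0.     -0.0002 -0.0002] deg 0.0 shift [-0.0346 -0.0056  0.0288]
```

View pics/f2.png

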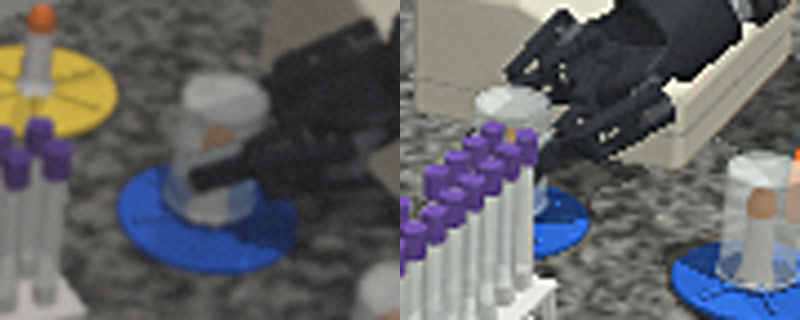

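The beaker is over the peg with no contact force. I'll lower the last few mm while watching the force.

```bash
L='python3 -c "from h import *;log()"'
python3 -m jog '[0,0,0,-0.012,-0.003,0.015,0.3, 0,0,0,-0.022,-0.006,0.021,0.3, 0,0,0,-0.022,-0.006,0.021,0.3]'; eval $L
python3 -m jog '[0,0,0,-0.008,0,0.005,0.3, 0,0,0,-0.008,0,0.005,0.3]'; eval $L
```

```text
clock: 11.95
tcp_pos: [0.6058, -0.2539, 0.0394]
orientation: [-2.276, -0.944, -1.264]
contact_force: [-0.3, -0.3, -0.6]
grip_width: 0.047
t 11.95 q [ 1.022  0.892 -0.391  1.835 -1.119  0.813  0.934] p [ 0.6058 -0.2539  0.0394] rv [-2.276 -0.944 -1.264] F [-0.3 -0.3 -0.6] w 0.047
clock: 12.15
tcp_pos: [0.6058, -0.254, 0.0375]
orientation: [-2.276, -0.944, -1.265]
contact_force: [0.2, 0.2, 0.1]
grip_width: 0.047
t 12.15 q [ 1.022  0.895 -0.391  1.835 -1.119  0.812  0.937] p [ 0.6058 -0.254   0.0375] rv [-2.276 -0.944 -1.265] F [0.2 0.2 0.1] w 0.047
```

```bash
L='python3 -c "from h import *;log()"'
python3 -m jog '[0,0,0,-0.005,0,0.004,0.3, 0,0,0,-0.005,0,0.004,0.3]'; eval $L
python3 -m jog '[0,0,0,-0.005,0,0.004,0.3, 0,0,0,-0.005,0,0.004,0.3]'; eval $L
python3 - <<'E'
from h import *
b,_=snap('scene','scene11');c,_=snap('wrist','w11')
o=np.hstack([cv2.resize(b[180:260,370:470],(400,320),interpolation=2),cv2.resize(c[220:420,220:420],(320,320),interpolation=2)])
cv2.imwrite('pics/f3.png',o[:,:,::-1])
E
```

```text
clock: 12.35
tcp_pos: [0.6062, -0.2538, 0.037]
orientation: [-2.274, -0.944, -1.266]
contact_force: [-2.0, -0.8, 4.7]
grip_width: 0.0467
t 12.35 q [ 1.022  0.897 -0.392  1.834 -1.12   0.812  0.939] p [ 0.6062 -0.2538  0.037 ] rv [-2.274 -0.944 -1.266] F [-2.  -0.8  4.7] w 0.0467
clock: 12.55
tcp_pos: [0.6065, -0.2536, 0.0369]
orientation: [-2.273, -0.944, -1.268]
contact_force: [-3.3, -0.9, 7.6]
grip_width: 0.0469
t 12.55 q [ 1.023  0.898 -0.393  1.833 -1.121  0.813  0.941] p [ 0.6065 -0.2536  0.0369] rv [-2.273 -0.944 -1.268] F [-3.3 -0.9  7.6] w 0.0469
```

View pics/f3.png

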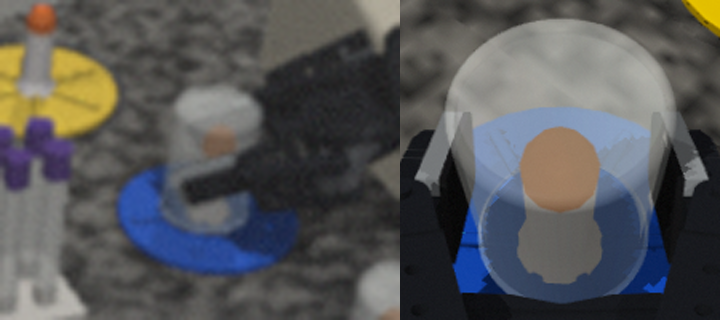

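The rim is down on the ribs: contact began at G = 48.5 mm, so the bottom is at about 78 mm as expected. I'll relieve the preload and open.

```bash
L='python3 -c "from h import *;log()"'
python3 -m jog '[0,0,0,0.004,0,-0.003,0.3, 0,0,0,0.005,0,-0.003,0.3]'; eval $L
python3 -m jog '[0,0,0,0,0,0,0.6, 0,0,0,0,0,0,0.75, 0,0,0,0,0,0,0.9, 0,0,0,0,0,0,1, 0,0,0,0,0,0,1, 0,0,0,0,0,0,1]'; eval $L
python3 - <<'E'
from h import *
b,_=snap('scene','scene12');c,_=snap('wrist','w12')
o=np.hstack([cv2.resize(b[180:260,370:470],(400,320),interpolation=2),cv2.resize(c[200:440,200:440],(320,320),interpolation=2)])
cv2.imwrite('pics/f4.png',o[:,:,::-1])
E
```

```text
clock: 12.85
tcp_pos: [0.6065, -0.2539, 0.038]
orientation: [-2.274, -0.944, -1.268]
contact_force: [-0.3, -0.5, -1.1]
grip_width: 0.0472
t 12.85 q [ 1.023  0.896 -0.393  1.834 -1.12   0.813  0.939] p [ 0.6065 -0.2539  0.038 ] rv [-2.274 -0.944 -1.268] F [-0.3 -0.5 -1.1] w 0.0472
clock: 13.45
tcp_pos: [0.6065, -0.2539, 0.0379]
orientation: [-2.274, -0.944, -1.268]
contact_force: [0.6, -1.1, 0.9]
grip_width: 0.0853
t 13.45 q [ 1.023  0.896 -0.393  1.834 -1.12   0.813  0.939] p [ 0.6065 -0.2539  0.0379] rv [-2.274 -0.944 -1.268] F [ 0.6 -1.1  0.9] w 0.0853
```

View pics/f4.png

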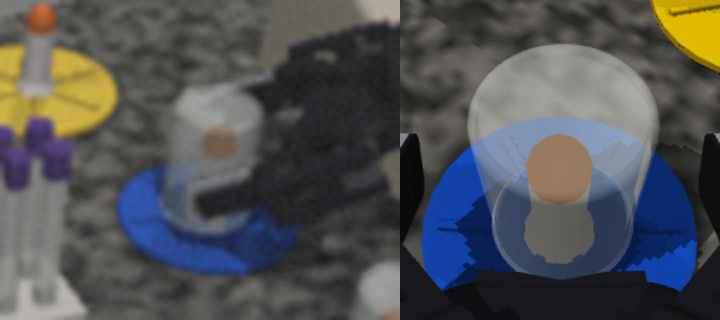

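Released: the beaker stands on the stand and the fingers are clear on both sides. I'll retreat along the tool axis and then upward.

```bash
python3 - <<'E'
from jp import *
T=pose()
for b,u in ((.05,0),(.1,0),(.1,.08)):
    p=T[:3,3]-T[:3,2]*b+[0,0,u];q,e,_,m=ik(p,T[:3,:3],r.get_obs()['joints']);print(p.round(3),q.round(2),round(e,4),round(m,2));rel(p,T[:3,:3])
E
```

```text
[ 0.576 -0.284  0.064] [ 1.07  0.85 -0.36  1.83 -1.07  0.89  0.9 ] 0.0 0.3
turn [0. 0. 0.] deg 0.0 shift [-0.    0.   -0.25]
[ 0.546 -0.314  0.091] [ 1.11  0.8  -0.32  1.82 -1.02  0.97  0.87] 0.0 0.35
turn [0. 0. 0.] deg 0.0 shift [ 0.  -0.  -0.5]
[ 0.546 -0.314  0.171] [ 1.11  0.67 -0.32  1.82 -1.    1.05  0.75] 0.0 0.37
turn [0. 0. 0.] deg 0.0 shift [ 0.3401  0.0011 -0.7106]
```

```bash
L='python3 -c "from h import *;log()"'
python3 -m jog '[0,0,0,0,0,-0.1,1, 0,0,0,0,0,-0.2,1, 0,0,0,0,0,-0.33,1, 0,0,0,0,0,-0.45,1, 0,0,0,0.1,0,-0.55,1, 0,0,0,0.25,0,-0.65,1, 0,0,0,0.34,0,-0.71,1, 0,0,0,0.34,0,-0.71,1]'; eval $L
python3 - <<'E'
from h import *
b,_=snap('scene','scene13');c,T=snap('wrist','w13');a,_=snap('side','side13')
o=np.hstack([cv2.resize(b[180:300,370:510],(373,320),interpolation=2),cv2.resize(a[190:270,340:450],(420,320),interpolation=2)])
cv2.imwrite('pics/f5.png',o[:,:,::-1])
E
```

```text
clock: 14.35
tcp_pos: [0.5474, -0.3147, 0.174]
orientation: [-2.275, -0.949, -1.272]
contact_force: [-0.7, 0.6, 0.1]
grip_width: 0.0853
t 14.35 q [ 1.105  0.668 -0.32   1.818 -0.999  1.05   0.755] p [ 0.5474 -0.3147  0.174 ] rv [-2.275 -0.949 -1.272] F [-0.7  0.6  0.1] w 0.0853
```

View pics/f5.png

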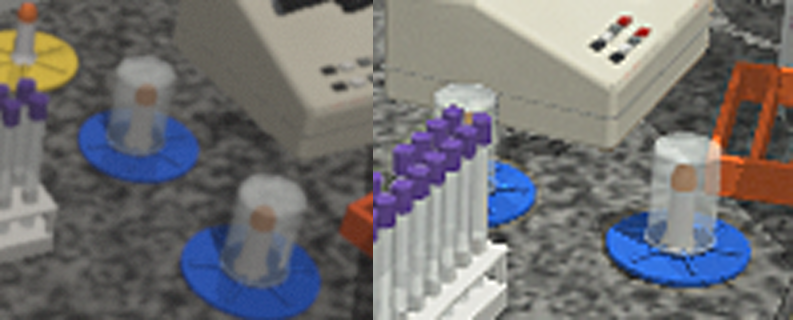

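View pics/w13.png

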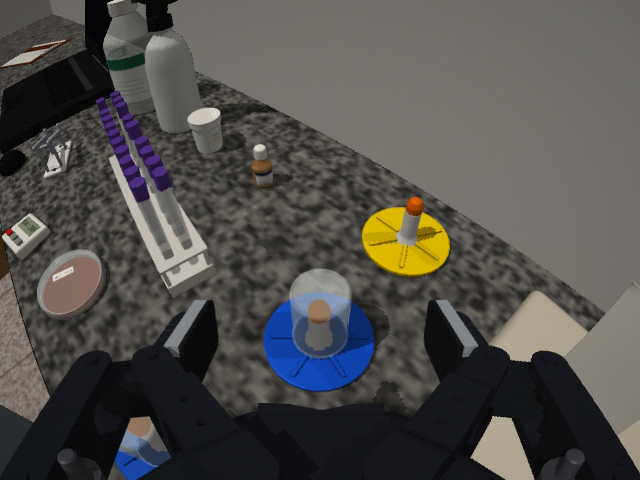

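The beaker stands bottom up over the free stand's peg, at (320,312) in the wrist view, level and centred. The second beaker has not moved. One last height check, then I'll hand in.

```bash
python3 - <<'E'
from h import *
# top disc centres: wrist (320,291), scene crop (146,77)*(140/373,120/320)
print(tri(ray('wrist',320.5,291),ray('scene',370+144*140/373,180+77*120/320)))
print('2nd top: scene px',370+273*140/373,180+196*120/320,'was',350+613/5,170+347/4.2)
r.hand_in()
E
```

```text
(array([ 0.59381553, -0.26399458,  0.07288316]), [np.float64(2.3905068002155017), np.float64(2.3905068002154475)])
2nd top: scene px 472.46648793565686 253.5 was 472.6 252.61904761904762
the job is handed in; nothing more can be done
```

The beaker is standing bottom up over the peg of the empty blue stand, and I handed the job in at about 14.5 s. I gripped it across its diameter, lifted it straight up out of the cradle, and turned it mouth down above the tube rack. I lowered it until the rim touched the ribs (the contact force rose to about 8 N), eased off about 1 mm, opened the gripper and backed away.

**Last checks**
- **Position:** the beaker's top measured (0.594, -0.264, 0.073). That is within about 4 mm of the stand's axis at (0.592, -0.267).
- **Height:** the top read 5 mm below the expected 78 mm. The two camera rays missed each other by about 5 mm, so this is a loose reading. The rim's first contact, at the height expected for a bottom at 78 mm, is the better evidence that it is seated.
- **Appearance:** the pictures show it upright, with the peg tip visible inside.
- **Other objects:** the second beaker is in the same place in the picture to within a pixel. The yellow look-alike was not touched.
- **Grip width:** the gripper read 47 mm while holding the 50 mm beaker, and I found no cause for the difference. The beaker did not slip during the carry.

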